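# Check bushings on a stepped pin gauge and sort them by fit

## Robot

A 6-joint arm with a two-finger parallel gripper is mounted at the origin on a cart in front of the work surface, level with it; the furniture and walls round the work are solid. World frame = base frame: x ahead of the robot, y to its left, z up, the work surface at z = 0. Lengths are in m, angles in rad, forces in N, time in s.
With the tool pointing down it reaches from about 0.325 to 0.925 m from the base axis. Payload 3.1 kg.
Tool frame: the origin (TCP) lies at the centre of the arm's flange, where the gripper is bolted on; the fingertips stand 173 mm ahead of it and the grasp point (between the pads) lies 155 mm ahead of it; y points along the fingers, z is the direction in which the jaws open and shut, and the axes are right-handed (so a half turn about y gives the same grasp; the last joint's range is limited). The gripper opens to 85 mm and grips with 20 to 120 N. Pads are 22 mm wide; open, the fingers measure 114 mm over their backs; the gripper's body (76 mm by 85 mm) begins 54 mm behind the grasp point. The pads swing forward as they close: fully open they stand 13 mm farther back than shut.
Start: joints at [-1.287, 0.217, 1.613, -0, 1.311, -0.112], TCP at [0.241, -0.577, 0.405] pointing down, gripper open.
Joint ranges: [-2.75, 2.75], [-0.78, 2.1], [0.31, 2.55], [-1.13, 4.27], [0.13, 2.63], [-2.58, 2.58]. Speed limits (rad/s): [2.79, 2.79, 3.14, 3.14, 3.14, 3.14].

## Interface

Orientations are given as a unit quaternion [x, y, z, w].
In Python, from cell import manip, vision gives the robot as it stands.
- The arm moves only by the shell command python3 -m handwheel 'ROWS' [OPENING]. ROWS is text: rows parted by semicolons, each of 6 numbers parted by spaces: the shift along the tool's x, y, z in m, then the turn, a rotation vector about the tool's x, y, z in degrees. A call has 1 to 20 rows; each row is the pose to reach, as a shift and turn from the pose commanded when the call began, along the tool's axes at that moment; what a row does not reach only later rows make up. A row lasts 1/8 s, in which the tool goes at most 62.5 mm and 10.7 degrees, less where a joint would pass 70% of its speed; a pose out of reach is approached as far as the arm can. A call with a gripper value outside its range is refused whole. OPENING is the opening, from 0 (shut) to 1 (fully open), set as the call begins (- or left out, the last holds). The fingers move at their own pace and stop on an object; the grip force is fixed at half the most. Time passes only in rows, so rows that repeat a pose let the fingers close. It gives the time, the measured TCP pose, the force and the opening at its end, in the units of the state.
- manip.state(): the state, without advancing time (a new reading comes with each control period).
- vision.capture(name): name is "scene" or "top" or "wrist"; returns a dict with "pixels" (384x512x3 uint8, red, green, blue), "z_map" (384x512 float32, m along the optical axis (not along the pixel's ray), 0 where there is no reading), "fx", "fy", "cx", "cy" (pixels), "eye" and "orientation" of the camera in the world. Camera axes: x right, y down, z forward; pixel columns grow to the right and rows downward; lengths in m; the calibration is good to about 2 mm. A picture is of the moment at which its call begins.
- manip.job_done(): hands the job in, once; it reports no verdict.
The state is a dict: "t": time; "joint_pos": joint angles; "qvel": joint speeds; "joint_torque": joint torques, N m; "ee_pos": TCP position; "ee_rot": TCP orientation; "wrist_force": force on the tool from outside, world axes, zero at the start; "ft_torque": the same for the moment, N m; "grip_width": finger opening in m.
Only numpy, scipy, OpenCV 4.12 (cv2) and the standard library are available. Lean on these libraries where they do the work, as an engineer would, in place of code of your own. Each camera call takes 0.05 s, during which the arm holds its last target.

## Task

Take the black cap off the stepped pin gauge and stand it aside, then slide each of the loose ferrules, bushes and spacers, one at a time and without forcing it, down the pin: those that come to rest on the step fit and go into the yellow basket nearest the robot, those too tight to get past the tapered nose go into the red tray, and those so loose that they go right down to the base go into the blue tray. When all are sorted, put the cap back over the pin, fully down on the base, and leave the other things on the bench where they are.

Things in the scene. Friction and masses are not known exactly. Their poses are not given: they have to be found in the camera images.
- gauge: fixed stepped pin gauge: dark steel disc base, diameter 76 mm, 15 mm thick, with an upright pin in its middle. From the base up: steel no-go section, diameter 21 mm, 20 mm tall (top 2 mm chamfered to 19); the step; brass go section, diameter 16 mm, 20 mm tall; nose tapering from 16 to 8 mm, 8 mm tall. Origin: centre of the base's underside, z up
- seat (a point): point on the pin's axis at the top face of the gauge base (15 mm above the bench; the pin's tip is 48 mm above this point). A part slid on comes to rest with its underside about 42 mm above this point on the nose (too tight), 20 mm above it on the step (fits), or on the base (too loose)
- cap: black protective cap, loose, a cup upside down that covers the pin at the start: outer diameter 40 mm (grey rings 41 mm), bore 30 mm, 60 mm tall, top 6 mm thick, 60 g; origin: centre of its open underside, z up; home when its underside rests on the gauge base, round the pin
- basket: fixed yellow slotted basket (the one nearest the robot; two more stand far back, out of reach), 143 x 203 x 80 mm, long along its y, for the parts that fit; open above; inside 104 x 164 mm at the bottom, wider at the top, no raised floor; origin: centre of its underside
- red_tray: fixed red open tray, 120 x 120 x 40 mm, walls and floor 4 mm, for the parts that are too tight; origin: centre of its underside
- blue_tray: fixed blue open tray, 120 x 120 x 40 mm, walls and floor 4 mm, for the parts that are too loose; origin: centre of its underside
- part_a: copper-coloured flanged bush, a tube of outer diameter 36 mm, 34 mm tall, with a flange of diameter 46 mm round its lowest 5 mm; stands upright, open bore from end to end, hidden fit (bore about 13.5, 18.4 or 23.4 mm), 80 g; may be absent. Origin: centre of its underside, z along its axis
- part_b: plain brass ferrule, a tube of outer diameter 36 mm, 34 mm tall; stands upright, open bore from end to end, hidden fit (bore about 13.5, 18.4 or 23.4 mm), 80 g; may be absent. Origin: centre of its underside, z along its axis
- part_c: steel shouldered spacer, a tube of outer diameter 34 mm, 34 mm tall, with a shoulder of diameter 41 mm round its lowest 10 mm; stands upright, open bore from end to end, hidden fit (bore about 13.5, 18.4 or 23.4 mm), 80 g; may be absent. Origin: centre of its underside, z along its axis
- part_d: plain brass ferrule, a tube of outer diameter 36 mm, 34 mm tall; stands upright, open bore from end to end, hidden fit (bore about 13.5, 18.4 or 23.4 mm), 80 g; may be absent. Origin: centre of its underside, z along its axis
- part_e: copper-coloured flanged bush, a tube of outer diameter 36 mm, 34 mm tall, with a flange of diameter 46 mm round its lowest 5 mm; stands upright, open bore from end to end, hidden fit (bore about 13.5, 18.4 or 23.4 mm), 80 g; may be absent. Origin: centre of its underside, z along its axis
- part_f: steel shouldered spacer, a tube of outer diameter 34 mm, 34 mm tall, with a shoulder of diameter 41 mm round its lowest 10 mm; stands upright, open bore from end to end, hidden fit (bore about 13.5, 18.4 or 23.4 mm), 80 g; may be absent. Origin: centre of its underside, z along its axis
- part_g: plain brass ferrule, a tube of outer diameter 36 mm, 34 mm tall; stands upright, open bore from end to end, hidden fit (bore about 13.5, 18.4 or 23.4 mm), 80 g; may be absent. Origin: centre of its underside, z along its axis
- turned_cup: turned wooden cup, diameter 72 mm, 79 mm tall, loose bystander; origin: centre of its underside
- tape_measure: yellow tape measure, 33 x 79 x 62 mm, loose bystander; origin: underside
- chuck_jaw: steel chuck jaw, 32 x 44 x 30 mm, loose bystander; origin: centre of its underside
Not all that is in view belongs to the job. Leave any green, pink or turquoise look-alike of the cap alone.

How it is judged:
By the outcome, as a careful person would: the job done as asked, in the order asked, and still so for the second after the job is handed in, with the robot touching nothing.
Of part_a, part_b, part_c, part_d, part_e, part_f, part_g only 3 to 5 are there at a start; the rules pass over those that are not, and their reading is None.
At some moment in a run one of part_a, part_b, part_c, part_d, part_e, part_f, part_g may be knocked a few centimetres aside while the robot is not near it.
It also fails if it takes over 210 s, if anything falls off the work surface, if the arm or the gripper's body presses on something with over 40 N, if the wrist force passes 120 N, or if a joint passes its speed limit or range.

## Working session

There is one attempt and no reset: what is moved stays moved. The work goes in short steps, Python scripts to look and compute and a shell command to move; the robot and the scene stay as the last step left them, time stands still between calls to the robot, and variables do not carry over. Pictures are saved under pics/ and viewed, and the job is handed in when it is done.

```bash
ls; mkdir -p pics
cat > h.py <<'E'
import numpy as np, cv2
from scipy.spatial.transform import Rotation as R
from cell import manip, vision
def snap(n, f):
    c=vision.capture(n); cv2.imwrite(f'pics/{f}.png', c['pixels'][:,:,::-1]); np.savez(f'/tmp/{f}.npz',**c); return c
def load(f): return dict(np.load(f'/tmp/{f}.npz'))
def cloud(c):
    z=c['z_map']; v,u=np.mgrid[:z.shape[0],:z.shape[1]]
    p=np.stack([(u-c['cx'])/c['fx']*z,(v-c['cy'])/c['fy']*z,z],-1)
    o=np.array(c['orientation']); M=R.from_quat(o).as_matrix() if o.size==4 else o
    return p@M.T+c['eye']
E
python3 - <<'E'
from h import *
for n in ['scene','top','wrist']:
    c=snap(n,n+'0'); print(n,c['eye'],c['orientation'],c['fx'],c['cx'])
s=manip.state(); print(s)
E
```

```text
pics
scene [0.00382777 0.76009678 0.70373492] [-0.29719711  0.83062618 -0.44657198  0.14935695] 371.5037247527343 259.88400532709113
top [0.34162709 0.01401058 1.33359311] [ 0.71197327 -0.69611475  0.06908923 -0.06119637] 428.9979169293386 253.5777187811666
wrist [ 0.30452023 -0.54993549  0.37196474] [ 0.82484207 -0.54871624 -0.07651948  0.11265352] 299.3551272619282 256.3787436017098
{'t': 0.15, 'joint_pos': array([-1.28722646e+00,  2.17595118e-01,  1.61459933e+00,  1.44140922e-05,
        1.31127890e+00, -1.12218351e-01]), 'qvel': array([ 0.0017884 , -0.00286332, -0.0032742 , -0.00056292, -0.00020205,
       -0.00037587]), 'joint_torque': array([-4.23237052e-04, -3.97448194e+01, -3.04416847e+01, -2.55087207e-04,
        5.82155873e-03,  3.62528866e-06]), 'ee_pos': array([ 0.24088499, -0.57638203,  0.40364145]), 'ee_rot': array([-0.13907136,  0.69396888, -0.69264307,  0.13896737]), 'wrist_force': array([ 0.07293443, -0.75615676, -0.22402054]), 'ft_torque': array([ 0.02792853, -0.00168733,  0.02100959]), 'grip_width': 0.08540545072827549}
```

View pics/top0.png

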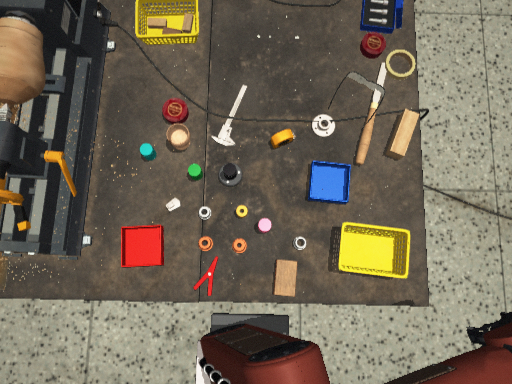

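View pics/scene0.png

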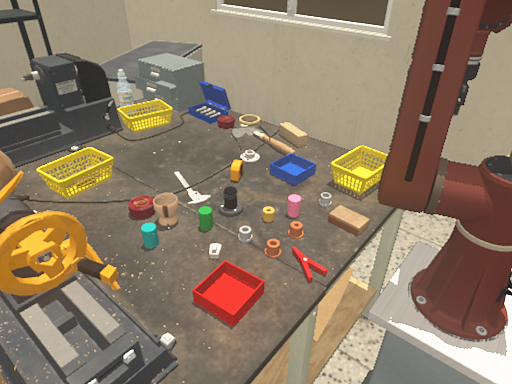

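View pics/wrist0.png

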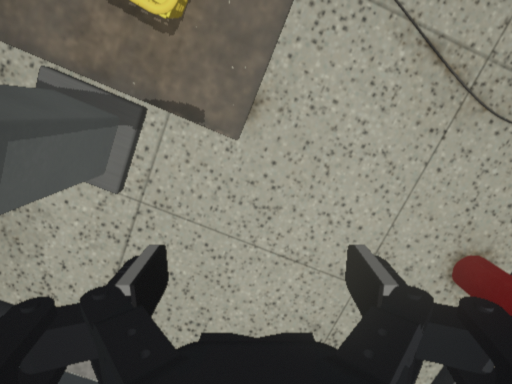

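The top view shows five parts: steel spacers near (205,212) and (300,243), a brass ferrule at (241,211), and copper bushes at (206,243) and (239,245). The capped gauge is at (230,173). The green (194,171), pink (265,225) and turquoise (148,152) look-alikes stay put. The red tray is at (142,246), the blue tray at (329,182) and the basket at (374,250).

```bash
cat >> h.py <<'E'
def blobs(c, zlo=0.01, x=(0.2,0.95), y=(-0.6,0.6), amin=25):
    P=cloud(c); m=(P[...,2]>zlo)&(P[...,2]<0.3)&(P[...,0]>x[0])&(P[...,0]<x[1])&(P[...,1]>y[0])&(P[...,1]<y[1])&(c['z_map']>0)
    n,l,st,ce=cv2.connectedComponentsWithStats(m.astype(np.uint8))
    for i in range(1,n):
        if st[i,4]<amin: continue
        q=P[l==i]; zt=np.percentile(q[:,2],95); t=q[q[:,2]>zt-0.006]
        print(np.round(ce[i]),st[i,4],'top',np.round((t[:,:2].max(0)+t[:,:2].min(0))/2,4),'ext',np.round(np.ptp(t[:,:2],axis=0),3),'z',round(zt,4),c['pixels'][l==i].mean(0).round())
E
python3 - <<'E'
from h import *
c=load('top0'); blobs(c)
P=cloud(c); print(P[300,180],P[300,330],P[200,260])
I=cv2.resize(c['pixels'][120:300,110:420,::-1],None,fx=2.58,fy=2.58,interpolation=cv2.INTER_CUBIC); cv2.imwrite('pics/topc.png',I)
E
```

```text
[38. 80.] 240 top [0.8592 0.5752] ext [0.18  0.047] z 0.2988 [78. 59. 41.]
[ 65. 163.] 9563 top [0.652  0.5653] ext [0.096 0.069] z 0.1954 [64. 63. 58.]
[333.  97.] 31 top [ 0.9286 -0.2534] ext [0.041 0.02 ] z 0.0385 [52. 49. 44.]
[369. 127.] 708 top [ 0.8274 -0.368 ] ext [0.245 0.094] z 0.0378 [180. 148. 110.]
[176. 122.] 1016 top [0.7631 0.2392] ext [0.069 0.071] z 0.0774 [157.  97.  78.]
[402. 134.] 872 top [ 0.7987 -0.4692] ext [0.154 0.098] z 0.0521 [197. 164. 116.]
[324. 124.] 137 top [ 0.8278 -0.2174] ext [0.038 0.036] z 0.0302 [195. 188. 178.]
[282. 138.] 284 top [ 0.7737 -0.0835] ext [0.037 0.047] z 0.0637 [188. 137.  38.]
[147. 151.] 195 top [0.717 0.336] ext [0.037 0.038] z 0.0642 [ 34. 159. 150.]
[330. 181.] 444 top [ 0.6363 -0.2326] ext [0.128 0.129] z 0.0428 [ 28.  62. 127.]
[230. 174.] 417 top [0.6583 0.0783] ext [0.039 0.037] z 0.0776 [71. 70. 69.]
[195. 172.] 178 top [0.6565 0.1857] ext [0.038 0.037] z 0.0633 [ 53. 163.  73.]
[ 21. 215.] 328 top [0.5178 0.5821] ext [0.018 0.019] z 0.2905 [97. 69. 26.]
[173. 205.] 126 top [0.5497 0.2578] ext [0.016 0.018] z 0.0321 [22
[... 386 characters left out ...]
127] z 0.0421 [158.  30.  26.]
[204. 243.] 95 top [0.4387 0.1483] ext [0.033 0.031] z 0.0384 [216. 129.  76.]
[299. 243.] 83 top [ 0.4468 -0.1414] ext [0.03  0.031] z 0.0381 [179. 177. 170.]
[239. 245.] 101 top [0.4336 0.0443] ext [0.03  0.033] z 0.0375 [227. 142.  83.]
[208. 277.] 263 top [0.3406 0.1432] ext [0.113 0.069] z 0.0219 [223.  51.  49.]
[285. 278.] 758 top [ 0.3393 -0.0976] ext [0.106 0.066] z 0.0328 [198. 156. 112.]
[228. 327.] 43 top [0.2238 0.0513] ext [0.017 0.071] z 0.2993 [20. 20. 21.]
[472. 329.] 66 top [ 0.2281 -0.5138] ext [0.011 0.029] z 0.2994 [35. 35. 35.]
[ 0.26662705  0.21720864 -0.00100827] [ 0.27622111 -0.23612057  0.00372986] [ 0.57863668 -0.01875444  0.00191369]
```

View pics/topc.png

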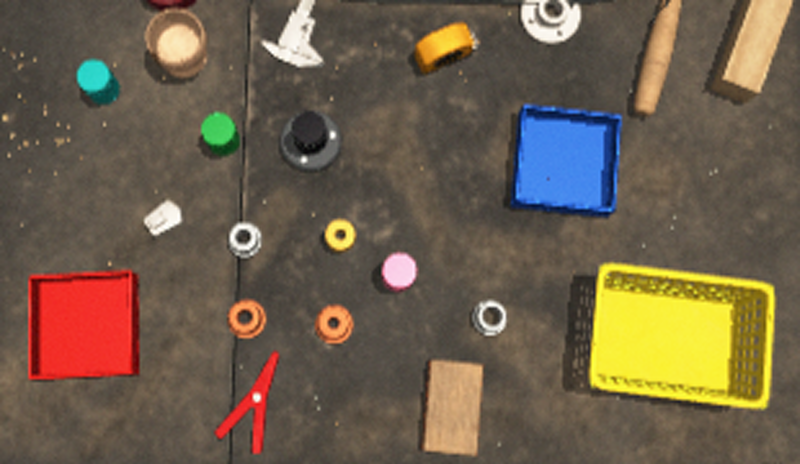

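```bash
cat >> h.py <<'E'
def tool():
    s=manip.state(); M=R.from_quat(s['ee_rot']).as_matrix(); return s,M
def plan(target, yaw=None, z=None):
    """shift in tool axes to bring TCP to target xyz. yaw: desired heading (deg) of tool z axis; prints rotvec"""
    s,M=tool(); d=M.T@(np.array(target)-s['ee_pos']); 
    out=np.round(d,4)
    if yaw is not None:
        a=np.radians(yaw); zt=np.array([np.cos(a),np.sin(a),0]); y=np.array([0,0,-1.]); x=np.cross(y,zt)
        T=np.stack([x,y,zt],1); rv=np.degrees(R.from_matrix(M.T@T).as_rotvec()); print('shift',out,'dist',round(np.linalg.norm(d),3),'rot',rv.round(1))
    else: print('shift',out,'dist',round(np.linalg.norm(d),3))
def st():
    s,M=tool(); print('t',round(s['t'],2),'p',np.round(s['ee_pos'],4),'F',np.round(s['wrist_force'],1),'w',round(s['grip_width'],4)); print('x',M[:,0].round(3),'y',M[:,1].round(3),'z',M[:,2].round(3), 'q',np.round(s['joint_pos'],2))
E
python3 - <<'E'
from h import *
st()
for yaw in (0,90,180,270): plan([0.53,0.078,0.35],yaw)
E
```

```text
t 0.15 p [ 0.2409 -0.5764  0.4036] F [ 0.1 -0.8 -0.2] w 0.0854
x [-0.923 -0.386 -0.   ] y [-0.001  0.002 -1.   ] z [ 0.386 -0.923 -0.002] q [-1.29  0.22  1.61  0.    1.31 -0.11]
shift [-0.519   0.0547 -0.4922] dist 0.717 rot [  0.1 -67.3  -0.1]
shift [-0.519   0.0547 -0.4922] dist 0.717 rot [   0.  -157.3   -0.2]
shift [-0.519   0.0547 -0.4922] dist 0.717 rot [1.000e-01 1.127e+02 1.000e-01]
shift [-0.519   0.0547 -0.4922] dist 0.717 rot [ 0.1 22.7  0. ]
```

Run:
```python
from h import *
plan([0.657,0.078,0.36],0)
```

```text
shift [-0.6362  0.0446 -0.4433] dist 0.777 rot [  0.1 -67.3  -0.1]
```

```bash
D="-0.636 0.045 -0.443 0.1 -67.3 0"; python3 -m handwheel '-0.636 0.045 -0.443 0.1 -67.3 0;-0.636 0.045 -0.443 0.1 -67.3 0;-0.636 0.045 -0.443 0.1 -67.3 0;-0.636 0.045 -0.443 0.1 -67.3 0;-0.636 0.045 -0.443 0.1 -67.3 0;-0.636 0.045 -0.443 0.1 -67.3 0;-0.636 0.045 -0.443 0.1 -67.3 0;-0.636 0.045 -0.443 0.1 -67.3 0;-0.636 0.045 -0.443 0.1 -67.3 0;-0.636 0.045 -0.443 0.1 -67.3 0;-0.636 0.045 -0.443 0.1 -67.3 0;-0.636 0.045 -0.443 0.1 -67.3 0;-0.636 0.045 -0.443 0.1 -67.3 0;-0.636 0.045 -0.443 0.1 -67.3 0;-0.636 0.045 -0.443 0.1 -67.3 0;-0.636 0.045 -0.443 0.1 -67.3 0' 0.75
python3 - <<'E'
from h import *
st(); c=snap('wrist','w1'); print(c['eye'])
E
```

```text
t: 2.15
ee_pos: [0.6566, 0.076, 0.3597]
ee_rot: [0.5, -0.5, 0.501, -0.499]
wrist_force: [-0.0, -0.2, 0.2]
grip_width: 0.0643
t 2.15 p [0.6566 0.076  0.3597] F [-0.  -0.2  0.2] w 0.0643
x [-0.002 -1.     0.001] y [ 0.001 -0.001 -1.   ] z [ 1.    -0.002  0.001] q [ 0.01  0.33  1.56 -0.    1.25  0.01]
[0.65712713 0.14436835 0.32809504]
```

View pics/w1.png

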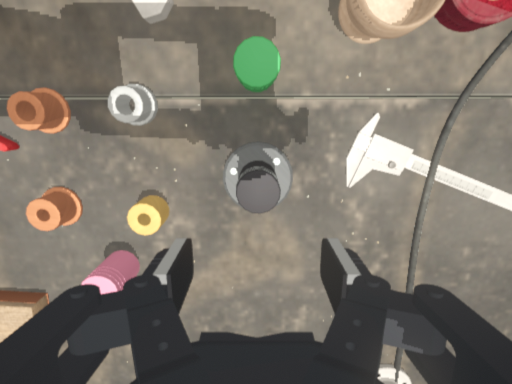

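The wrist view shows the capped gauge at (258,180), the green look-alike at (257,63) and four parts to the left. I'll use it to cross-check the top camera's positions.

Run:
```python
from h import *
c=load('w1'); blobs(c,zlo=0.008,amin=100)
P=cloud(c)
# base disc ring: z between .01 and .02 near
for f in ('w1','top0'):
    c=load(f);P=cloud(c); r=np.hypot(P[...,0]-.657,P[...,1]-.078)
    m=(r<.05)&(P[...,2]>.009)&(P[...,2]<.025); q=P[m]; print(f,len(q),q[:,:2].min(0),q[:,:2].max(0),(q[:,:2].min(0)+q[:,:2].max(0))/2,np.median(q[:,2]))
```

```text
[152.   8.] 556 top [0.5615 0.2362] ext [0.032 0.015] z 0.0189 [197. 192. 182.]
[418.  15.] 4915 top [0.764  0.2145] ext [0.063 0.021] z 0.0774 [181. 136. 121.]
[257.  63.] 2046 top [0.6576 0.1849] ext [0.039 0.039] z 0.0608 [ 92. 172. 107.]
[477.  81.] 151 top [0.879  0.1736] ext [0.027 0.046] z 0.0095 [108. 107.  99.]
[131. 104.] 1415 top [0.5341 0.1526] ext [0.033 0.033] z 0.0342 [188. 187. 180.]
[ 34. 110.] 1703 top [0.4393 0.1468] ext [0.036 0.035] z 0.0341 [164. 110.  79.]
[  5. 145.] 129 top [0.3972 0.1122] ext [0.009 0.011] z 0.0176 [193.  67.  66.]
[258. 176.] 3823 top [0.6588 0.0778] ext [0.039 0.039] z 0.0749 [125. 124. 121.]
[ 50. 211.] 1354 top [0.4352 0.043 ] ext [0.036 0.035] z 0.0339 [199. 140. 102.]
[147. 215.] 1143 top [0.5398 0.0381] ext [0.035 0.035] z 0.0339 [222. 202. 128.]
[245. 330.] 42913 top [0.6568 0.0907] ext [0.116 0.013] z 0.2793 [62. 59. 60.]
w1 1997 [0.62112296 0.04450709] [0.6961574 0.1149554] [0.65864018 0.07973124] 0.01393239244756811
top0 250 [0.62160957 0.04277051] [0.6941498  0.11579607] [0.65787968 0.07928329] 0.014437966995448415
```

```bash
python3 -m handwheel '-0.002 0.060 0.002 0 0 0;-0.002 0.110 0.002 0 0 0;-0.002 0.140 0.002 0 0 0;-0.002 0.150 0.002 0 0 0;-0.002 0.150 0.002 0 0 0'
python3 -m handwheel '0 0 0 0 0 0;0 0 0 0 0 0;0 0 0 0 0 0;0 0 0 0 0 0' 0.3
python3 - <<'E'
from h import *
st(); c=snap('wrist','w2')
E
```

```text
t: 2.82
ee_pos: [0.6593, 0.0786, 0.2099]
ee_rot: [0.5, -0.5, 0.501, -0.5]
wrist_force: [0.6, -0.4, -0.2]
grip_width: 0.0642
t: 3.32
ee_pos: [0.6607, 0.0792, 0.2126]
ee_rot: [0.499, -0.498, 0.502, -0.501]
wrist_force: [0.7, -0.2, 7.1]
grip_width: 0.0389
t 3.33 p [0.6607 0.0792 0.2126] F [ 0.7 -0.2  7.1] w 0.0389
x [-0.    -1.     0.001] y [ 0.006 -0.001 -1.   ] z [ 1.    -0.     0.006] q [ 0.01  0.51  1.62 -0.    1.01  0.02]
```

View pics/w2.png

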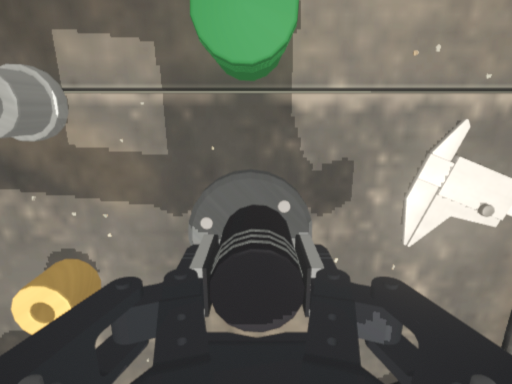

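```bash
python3 -m handwheel '0 -0.01 0 0 0 0;0 -0.03 0 0 0 0;0 -0.07 0 0 0 0;0 -0.11 0 0 0 0;0.06 -0.11 -0.01 0 0 0;0.12 -0.11 -0.02 0 0 0;0.128 -0.11 -0.02 0 0 0;0.128 -0.11 -0.02 0 0 0;0.128 -0.11 -0.02 0 0 0'
python3 - <<'E'
from h import *
st(); c=snap('wrist','w3'); snap('scene','s3'); P=cloud(c); 
for z0,z1 in ((.009,.02),(.05,.08)):
  r=np.hypot(P[...,0]-.658,P[...,1]-.079); q=P[(r<.045)&(P[...,2]>z0)&(P[...,2]<z1)]; print(len(q)); 
  if len(q): print(q.min(0),q.max(0),(q.min(0)+q.max(0))/2,np.median(q,0))
E
```

```text
t: 4.5
ee_pos: [0.6392, -0.0475, 0.32]
ee_rot: [-0.5, 0.499, -0.5, 0.501]
wrist_force: [0.4, -0.6, -1.0]
grip_width: 0.0391
t 4.5 p [ 0.6392 -0.0475  0.32  ] F [ 0.4 -0.6 -1. ] w 0.0391
x [ 0.001 -1.     0.   ] y [ 0.002 -0.    -1.   ] z [1.    0.001 0.002] q [-0.18  0.33  1.64  0.    1.17 -0.18]
5931
[0.62111687 0.04007734 0.00927191] [0.6963855  0.10935676 0.0191688 ] [0.65875119 0.07471705 0.01422036] [0.65717664 0.07534851 0.01411475]
457
[0.65087356 0.0693788  0.05009532] [0.6658517  0.08452187 0.06401134] [0.65836263 0.07695033 0.05705333] [0.65786746 0.07559952 0.05895319]
```

View pics/w3.png

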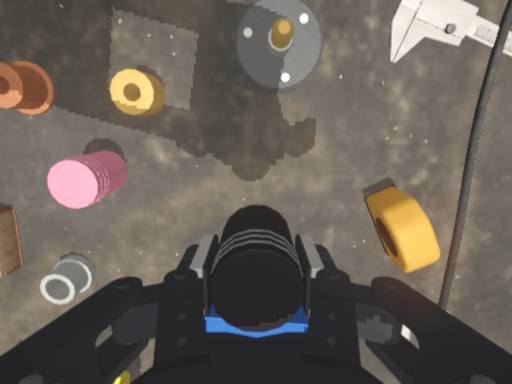

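View pics/s3.png

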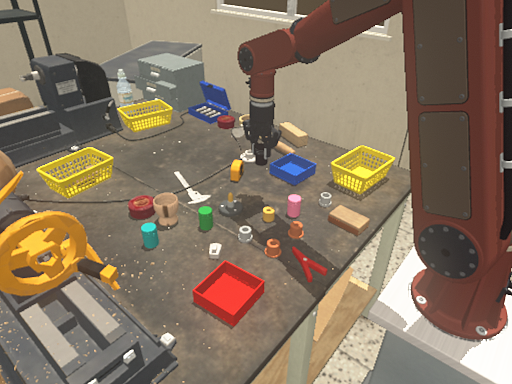

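The cap is held, and the bare pin shows at (283,35). Next I'll set the cap down at about (0.64,-0.05).

```bash
python3 -m handwheel '0 0.06 0 0 0 0;0 0.105 0 0 0 0;0 0.116 0 0 0 0;0 0.120 0 0 0 0;0 0.122 0 0 0 0;0 0.122 0 0 0 0'
python3 -m handwheel '0 0 0 0 0 0;0 0 0 0 0 0;0 0 0 0 0 0' 0.75
python3 -m handwheel '0 -0.05 0 0 0 0;0 -0.11 0 0 0 0;-0.06 -0.12 0.01 0 0 0;-0.08 -0.12 0.01 0 0 0;-0.08 -0.12 0.01 0 0 0'
python3 - <<'E'
from h import *
st(); c=snap('wrist','w4'); P=cloud(c); 
q=P[(np.hypot(P[...,0]-.658,P[...,1]-.078)<.045)]
for z0,z1 in ((.009,.02),(.06,.08)):
  r=q[(q[:,2]>z0)&(q[:,2]<z1)]; print(len(r),r.min(0),r.max(0),(r.min(0)+r.max(0))/2)
blobs(c,zlo=0.008,amin=100)
E
```

```text
t: 5.35
ee_pos: [0.6403, -0.049, 0.1999]
ee_rot: [0.499, -0.498, 0.502, -0.501]
wrist_force: [0.7, -0.5, -1.2]
grip_width: 0.039
t: 5.72
ee_pos: [0.6393, -0.0489, 0.1982]
ee_rot: [0.5, -0.499, 0.501, -0.5]
wrist_force: [-0.9, 0.7, -0.0]
grip_width: 0.0642
t: 6.35
ee_pos: [0.6485, 0.0326, 0.3169]
ee_rot: [0.501, -0.499, 0.5, -0.5]
wrist_force: [-0.8, -0.9, -0.3]
grip_width: 0.064
t 6.35 p [0.6485 0.0326 0.3169] F [-0.8 -0.9 -0.3] w 0.064
x [ 0.002 -1.     0.001] y [-0.    -0.001 -1.   ] z [ 1.     0.002 -0.   ] q [-0.06  0.35  1.62 -0.    1.17 -0.06]
5056 [0.62118562 0.04012608 0.00984897] [0.69627398 0.11491446 0.01977063] [0.6587298  0.07752027 0.0148098 ]
140 [0.65367737 0.07255931 0.06008612] [0.66334217 0.0822142  0.06435449] [0.65850977 0.07738676 0.0622203 ]
[268.  13.] 1327 top [0.6577 0.1696] ext [0.032 0.009] z 0.0604 [ 63. 131.  76.]
[115.  45.] 2352 top [0.5338 0.1525] ext [0.034 0.034] z 0.0342 [186. 185. 178.]
[13. 56.] 1193 top [0.451  0.1448] ext [0.013 0.03 ] z 0.0335 [135.  87.  62.]
[267. 138.] 5562 top [0.6584 0.0772] ext [0.015 0.015] z 0.0555 [124. 123. 115.]
[ 22. 179.] 1767 top [0.4387 0.0427] ext [0.03  0.035] z 0.0338 [185. 128.  92.]
[135. 185.] 1610 top [0.5398 0.0377] ext [0.035 0.035] z 0.034 [222. 200. 126.]
[241. 328.] 44239 top [0.6486 0.0473] ext [0.116 0.013] z 0.2363 [64. 60. 61.]
[248. 282.] 2437 top [ 0.6415 -0.0501] ext [0.039 0.04 ] z 0.0599 [71. 68. 68.]
```

View pics/w4.png

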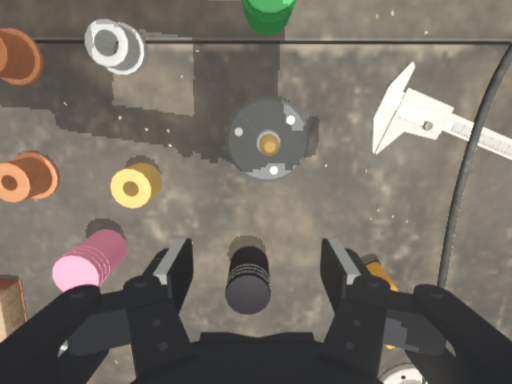

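```bash
python3 -m handwheel '-0.005 0 -0.06 0 0 0;-0.005 0 -0.108 0 0 0;-0.005 0.06 -0.109 0 0 0;-0.005 0.08 -0.109 0 0 0;-0.005 0.08 -0.109 0 0 0;-0.005 0.08 -0.109 0 0 0' 0.55
python3 - <<'E'
from h import *
st(); c=snap('wrist','w5');blobs(c,zlo=0.008,amin=100)
plan([0.5398,0.0379,0.184],0)
E
```

```text
t: 7.15
ee_pos: [0.5407, 0.0354, 0.238]
ee_rot: [0.499, -0.5, 0.501, -0.5]
wrist_force: [-0.0, 0.0, 0.1]
grip_width: 0.0471
t 7.15 p [0.5407 0.0354 0.238 ] F [-0.   0.   0.1] w 0.0471
x [-0.001 -1.     0.001] y [ 0.002 -0.001 -1.   ] z [ 1.    -0.001  0.002] q [-0.06  0.25  1.92 -0.    0.97 -0.06]
[69. 33.] 4908 top [0.4393 0.144 ] ext [0.036 0.031] z 0.0342 [187. 129.  94.]
[242.  30.] 3132 top [0.5332 0.1478] ext [0.033 0.025] z 0.0342 [181. 181. 175.]
[14. 98.] 544 top [0.3937 0.1136] ext [0.015 0.014] z 0.018 [186.  64.  63.]
[437. 152.] 10988 top [0.6568 0.0774] ext [0.014 0.015] z 0.0571 [165. 161. 149.]
[ 90. 211.] 3463 top [0.4349 0.0427] ext [0.036 0.036] z 0.0339 [214. 159. 118.]
[253. 219.] 2740 top [0.5393 0.0377] ext [0.036 0.035] z 0.034 [224. 200. 128.]
[257. 333.] 42684 top [0.5414 0.0504] ext [0.116 0.012] z 0.1577 [63. 62. 63.]
shift [-0.0024  0.0546 -0.0015] dist 0.055 rot [-0.2 -0.1  0.1]
```

View pics/w5.png

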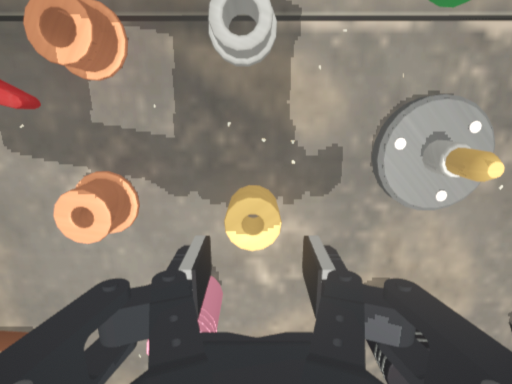

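```bash
python3 -m handwheel '-0.0025 0.035 -0.001 0 0 0;-0.0025 0.052 -0.001 0 0 0;-0.0025 0.054 -0.001 0 0 0;-0.0025 0.054 -0.001 0 0 0'
python3 -m handwheel '0 0 0 0 0 0;0 0 0 0 0 0;0 0 0 0 0 0' 0.3
python3 - <<'E'
from h import *
st()
E
```

```text
t: 7.7
ee_pos: [0.5397, 0.0386, 0.1841]
ee_rot: [0.5, -0.499, 0.501, -0.5]
wrist_force: [-0.0, 0.2, 0.5]
grip_width: 0.047
t: 8.07
ee_pos: [0.5401, 0.0386, 0.1849]
ee_rot: [0.499, -0.499, 0.501, -0.501]
wrist_force: [0.9, -0.5, 5.5]
grip_width: 0.0343
t 8.07 p [0.5401 0.0386 0.1849] F [ 0.9 -0.5  5.5] w 0.0343
x [-0.    -1.     0.001] y [ 0.004 -0.001 -1.   ] z [ 1.    -0.     0.004] q [-0.06  0.34  1.94 -0.    0.86 -0.06]
```

```bash
python3 -m handwheel '0 -0.04 0 0 0 0;0 -0.09 0 0 0 0;-0.03 -0.09 0.06 0 0 0;-0.04 -0.09 0.11 0 0 0;-0.04 -0.09 0.118 0 0 0;-0.04 -0.09 0.118 0 0 0;-0.04 -0.09 0.118 0 0 0'
python3 - <<'E'
from h import *
st();snap('wrist','w6');snap('scene','s6')
a=cv2.imread('pics/s6.png')[170:260,180:300]; cv2.imwrite('pics/s6c.png',cv2.resize(a,None,fx=6,fy=6,interpolation=cv2.INTER_CUBIC))
E
```

```text
t: 8.95
ee_pos: [0.6556, 0.0784, 0.2726]
ee_rot: [0.501, -0.5, 0.5, -0.499]
wrist_force: [-0.2, -0.4, -1.3]
grip_width: 0.0341
t 8.95 p [0.6556 0.0784 0.2726] F [-0.2 -0.4 -1.3] w 0.0341
x [-0.001 -1.     0.001] y [-0.002 -0.001 -1.   ] z [ 1.    -0.001 -0.002] q [ 0.01  0.42  1.61 -0.    1.11  0.01]
```

View pics/w6.png

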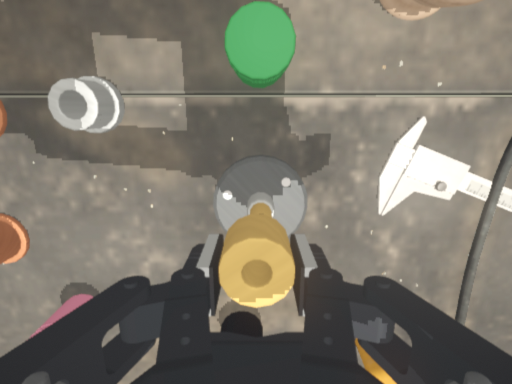

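View pics/s6c.png

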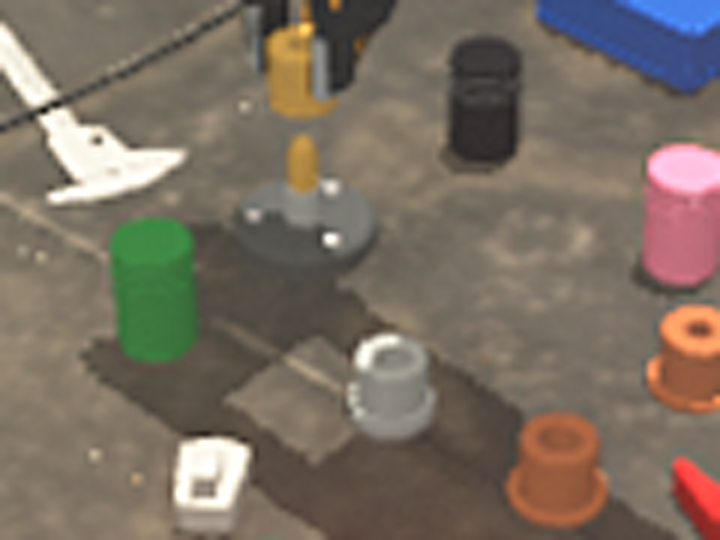

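```bash
cat >> h.py <<'E'
def held(f):
    """centre of held part's top face from wrist view"""
    c=load(f); P=cloud(c); s=manip.state(); e=s['ee_pos']
    r=np.hypot(P[...,0]-e[0],P[...,1]-e[1]); zt=e[2]-.155+.005
    m=(r<.026)&(abs(P[...,2]-zt)<.006)
    q=P[m]; z=np.median(q[:,2]); q=q[abs(q[:,2]-z)<.002]
    print('held top z',round(z,4),'n',len(q),'c',((q.min(0)+q.max(0))/2).round(4),'ext',np.ptp(q,axis=0).round(4),'tcp',e.round(4))
    return P,m
E
python3 -m handwheel '0 0 0 0 0 0;0 0 0 0 0 0'
python3 - <<'E'
from h import *
st();snap('wrist','w7'); held('w7')
E
```

```text
t: 9.3
ee_pos: [0.6568, 0.0786, 0.2739]
ee_rot: [0.5, -0.5, 0.501, -0.5]
wrist_force: [0.4, 0.0, 0.6]
grip_width: 0.0344
t 9.3 p [0.6568 0.0786 0.2739] F [0.4 0.  0.6] w 0.0344
x [-0.001 -1.     0.001] y [ 0.001 -0.001 -1.   ] z [ 1.    -0.001  0.001] q [ 0.01  0.42  1.61 -0.    1.11  0.01]
held top z 0.1221 n 3889 c [0.6563 0.0775 0.1221] ext [0.0485 0.0358 0.004 ] tcp [0.657  0.0786 0.2739]
```

```bash
python3 -m handwheel '0 0.01 0.0015 0 0 0;0 0.02 0.0015 0 0 0;0 0.022 0.0015 0 0 0;0 0.024 0.0015 0 0 0;0 0.026 0.0015 0 0 0;0 0.028 0.0015 0 0 0;0 0.028 0.0015 0 0 0'
python3 - <<'E'
from h import *
st();snap('wrist','w8'); held('w8');snap('scene','s8')
a=cv2.imread('pics/s8.png')[170:260,180:300]; cv2.imwrite('pics/s8c.png',cv2.resize(a,None,fx=6,fy=6,interpolation=cv2.INTER_CUBIC))
E
```

```text
t: 10.22
ee_pos: [0.6586, 0.0787, 0.2456]
ee_rot: [0.5, -0.5, 0.501, -0.5]
wrist_force: [-0.6, 1.4, -0.2]
grip_width: 0.0341
t 10.22 p [0.6586 0.0787 0.2456] F [-0.6  1.4 -0.2] w 0.0341
x [-0.    -1.     0.001] y [ 0.001 -0.001 -1.   ] z [ 1.    -0.     0.001] q [ 0.01  0.46  1.62 -0.    1.06  0.01]
held top z 0.0938 n 3891 c [0.6578 0.0775 0.0938] ext [0.0486 0.0357 0.0039] tcp [0.6587 0.0787 0.2457]
```

View pics/s8c.png

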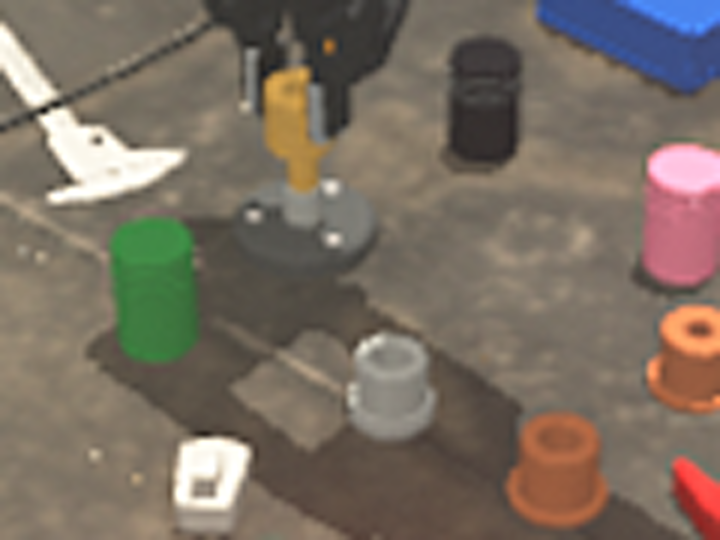

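```bash
python3 -m handwheel '0 0.001 0 0 0 0;0 0.002 0 0 0 0'; python3 -m handwheel '0 0 0 0 0 0;0 0 0 0 0 0;0 0 0 0 0 0;0 0 0 0 0 0;0 0 0 0 0 0' 0.46
python3 - <<'E'
from h import *
st();snap('wrist','w9'); held('w9');snap('scene','s9')
a=cv2.imread('pics/s9.png')[170:260,180:300]; cv2.imwrite('pics/s9c.png',cv2.resize(a,None,fx=6,fy=6,interpolation=cv2.INTER_CUBIC))
E
```

```text
t: 10.58
ee_pos: [0.6587, 0.0787, 0.2437]
ee_rot: [0.5, -0.5, 0.501, -0.5]
wrist_force: [-0.9, 0.1, 0.8]
grip_width: 0.0341
t: 11.2
ee_pos: [0.6587, 0.0787, 0.2437]
ee_rot: [0.5, -0.499, 0.501, -0.5]
wrist_force: [-0.0, -0.2, -0.0]
grip_width: 0.0394
t 11.2 p [0.6587 0.0787 0.2437] F [-0.  -0.2 -0. ] w 0.0394
x [-0.    -1.     0.001] y [ 0.001 -0.001 -1.   ] z [ 1.    -0.     0.001] q [ 0.01  0.46  1.62 -0.    1.06  0.01]
held top z 0.09 n 3815 c [0.6587 0.0775 0.09  ] ext [0.047  0.0358 0.004 ] tcp [0.6587 0.0787 0.2437]
```

View pics/s9c.png

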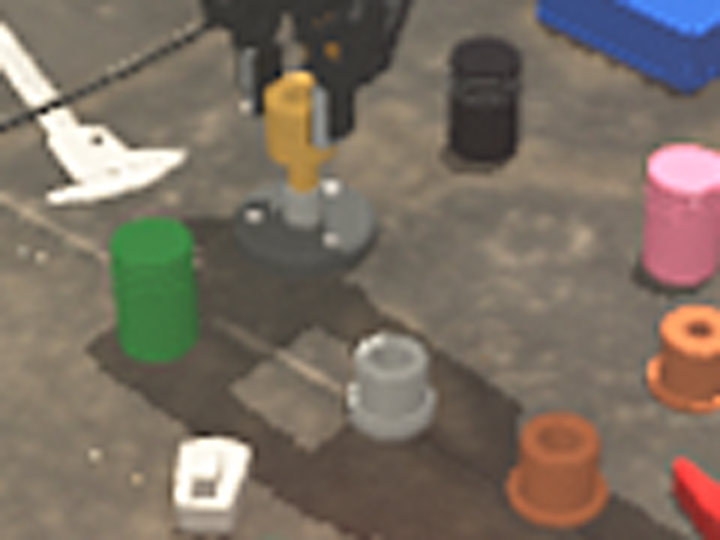

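View pics/w9.png

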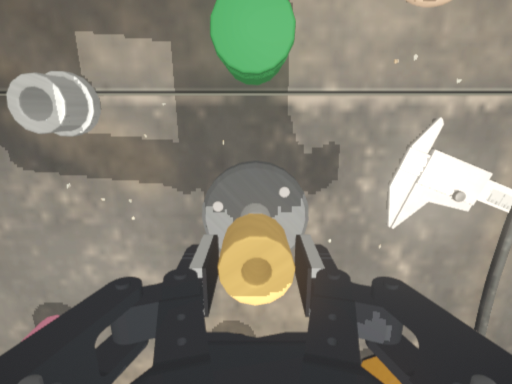

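The ferrule's top is at z=0.090, so its underside is 41 mm above the seat. It rests on the nose with the jaws clear of it: too tight, so it goes in the red tray.

```bash
python3 -m handwheel '0 0 0 0 0 0;0 0 0 0 0 0;0 0 0 0 0 0' 0.3
python3 -m handwheel '0 -0.03 0 0 0 0;0 -0.065 0 0 0 0;-0.06 -0.065 -0.04 0 0 0;-0.287 -0.065 -0.233 0 0 0;-0.287 -0.065 -0.233 0 0 0;-0.287 -0.065 -0.233 0 0 0;-0.287 -0.065 -0.233 0 0 0;-0.287 -0.065 -0.233 0 0 0;-0.287 -0.065 -0.233 0 0 0;-0.287 -0.065 -0.233 0 0 0;-0.287 -0.065 -0.233 0 0 0'
python3 - <<'E'
from h import *
st();snap('wrist','w10');held('w10');plan([0.426,0.366,0.196],0)
E
```

```text
t: 11.68
ee_pos: [0.6586, 0.0787, 0.244]
ee_rot: [0.5, -0.5, 0.501, -0.5]
wrist_force: [-1.3, -0.3, 2.6]
grip_width: 0.0341
t: 13.05
ee_pos: [0.4267, 0.3649, 0.308]
ee_rot: [0.499, -0.5, 0.501, -0.5]
wrist_force: [0.3, 0.4, -0.1]
grip_width: 0.034
t 13.05 p [0.4267 0.3649 0.308 ] F [ 0.3  0.4 -0.1] w 0.034
x [-0.002 -1.     0.001] y [ 0.002 -0.001 -1.   ] z [ 1.    -0.002  0.002] q [ 0.58  0.19  1.84 -0.    1.11  0.59]
held top z 0.1538 n 3728 c [0.4261 0.3639 0.1539] ext [0.0485 0.0354 0.0038] tcp [0.4268 0.3648 0.308 ]
shift [-0.0013  0.112  -0.0009] dist 0.112 rot [-0.1 -0.1  0.1]
```

View pics/w10.png

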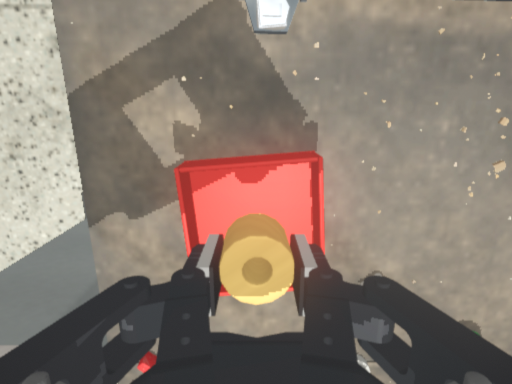

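```bash
python3 -m handwheel '0 0.06 0 0 0 0;0 0.10 0 0 0 0;0 0.111 0 0 0 0;0 0.111 0 0 0 0;0 0.111 0 0 0 0'
python3 -m handwheel '0 0 0 0 0 0;0 0 0 0 0 0;0 0 0 0 0 0' 0.57
python3 -m handwheel '0 -0.06 0 0 0 0;0 -0.07 0 0 0 0;0.06 -0.07 0.01 0 0 0;0.12 -0.07 0.012 0 0 0;0.18 -0.07 0.012 0 0 0;0.22 -0.07 0.012 0 0 0;0.22 -0.05 0.012 0 0 0;0.22 -0.04 0.012 0 0 0;0.22 -0.04 0.012 0 0 0'
python3 - <<'E'
from h import *
st(); c=snap('wrist','w11');blobs(c,zlo=0.008,amin=100)
E
```

```text
t: 13.72
ee_pos: [0.4273, 0.3663, 0.1993]
ee_rot: [-0.498, 0.499, -0.501, 0.501]
wrist_force: [0.6, 0.5, -0.1]
grip_width: 0.034
t: 14.1
ee_pos: [0.426, 0.3659, 0.1978]
ee_rot: [0.499, -0.499, 0.501, -0.5]
wrist_force: [-0.8, -0.4, -0.6]
grip_width: 0.0487
t: 15.22
ee_pos: [0.437, 0.1459, 0.2362]
ee_rot: [0.501, -0.5, 0.5, -0.499]
wrist_force: [0.2, -0.7, 0.5]
grip_width: 0.0484
t 15.22 p [0.437  0.1459 0.2362] F [ 0.2 -0.7  0.5] w 0.0484
x [ 0.    -1.     0.001] y [-0.001 -0.001 -1.   ] z [ 1.     0.    -0.001] q [ 0.17  0.09  2.11 -0.    0.94  0.17]
[179.   3.] 725 top [0.389  0.2727] ext [0.038 0.003] z 0.0219 [142.  42.  40.]
[461.  46.] 4594 top [0.5513 0.2569] ext [0.02  0.021] z 0.0299 [230. 228. 222.]
[239. 321.] 46615 top [0.4372 0.1603] ext [0.117 0.013] z 0.1553 [78. 62. 63.]
[404. 210.] 3581 top [0.5332 0.1529] ext [0.034 0.033] z 0.0341 [200. 199. 193.]
[259. 221.] 2663 top [0.4391 0.1469] ext [0.035 0.036] z 0.0342 [202. 145. 108.]
[506. 309.] 518 top [0.627 0.072] ext [0.014 0.047] z 0.0145 [112. 112. 109.]
```

View pics/w11.png

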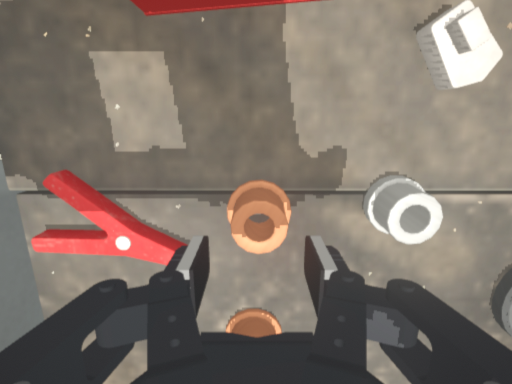

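```bash
python3 -m handwheel '-0.001 0.035 0.001 0 0 0;-0.001 0.050 0.001 0 0 0;-0.001 0.052 0.001 0 0 0;-0.001 0.052 0.001 0 0 0'
python3 -m handwheel '0 0 0 0 0 0;0 0 0 0 0 0;0 0 0 0 0 0' 0.3
python3 - <<'E'
from h import *
st();plan([0.6578,0.0785,0.274],0)
E
```

```text
t: 15.78
ee_pos: [0.4392, 0.147, 0.1859]
ee_rot: [0.5, -0.499, 0.501, -0.5]
wrist_force: [-0.4, -0.1, -0.4]
grip_width: 0.0487
t: 16.15
ee_pos: [0.4396, 0.1469, 0.1867]
ee_rot: [0.499, -0.499, 0.501, -0.501]
wrist_force: [-0.4, 0.5, 6.1]
grip_width: 0.0341
t 16.15 p [0.4396 0.1469 0.1867] F [-0.4  0.5  6.1] w 0.0341
x [-0. -1.  0.] y [ 0.004 -0.    -1.   ] z [ 1.    -0.     0.004] q [ 0.17  0.2   2.12 -0.    0.82  0.17]
shift [ 0.0683 -0.0865  0.2185] dist 0.245 rot [-0.2 -0.   0. ]
```

```bash
python3 -m handwheel '0 -0.045 0 0 0 0;0 -0.09 0 0 0 0;0.02 -0.09 0.06 0 0 0;0.04 -0.09 0.12 0 0 0;0.06 -0.09 0.18 0 0 0;0.069 -0.09 0.215 0 0 0;0.069 -0.09 0.219 0 0 0;0.069 -0.09 0.219 0 0 0;0.069 -0.09 0.219 0 0 0'
python3 - <<'E'
from h import *
st();snap('wrist','w12');held('w12')
E
```

```text
t: 17.27
ee_pos: [0.6563, 0.0783, 0.2751]
ee_rot: [0.5, -0.5, 0.5, -0.5]
wrist_force: [-0.6, 0.6, -1.0]
grip_width: 0.0344
t 17.27 p [0.6563 0.0783 0.2751] F [-0.6  0.6 -1. ] w 0.0344
x [ 0.    -1.     0.001] y [-0.001 -0.001 -1.   ] z [ 1.     0.    -0.001] q [ 0.01  0.42  1.61 -0.    1.11  0.01]
held top z 0.1216 n 3294 c [0.6564 0.0783 0.1216] ext [0.047  0.0357 0.004 ] tcp [0.6563 0.0783 0.2753]
```

View pics/w12.png

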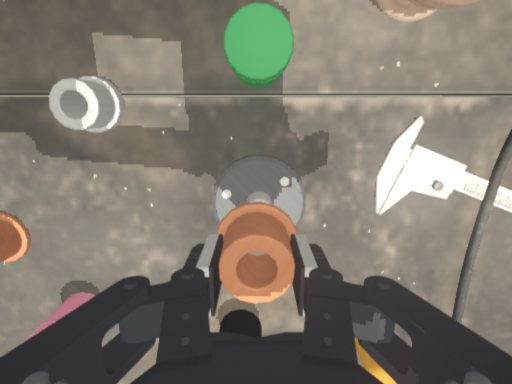

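```bash
python3 -m handwheel '0.001 0.01 0.0005 0 0 0;0.001 0.02 0.0005 0 0 0;0.001 0.022 0.0005 0 0 0;0.001 0.024 0.0005 0 0 0;0.001 0.026 0.0005 0 0 0;0.001 0.028 0.0005 0 0 0;0.001 0.029 0.0005 0 0 0;0.001 0.029 0.0005 0 0 0'
python3 - <<'E'
from h import *
st();snap('wrist','w13'); held('w13')
E
```

```text
t: 18.32
ee_pos: [0.6582, 0.0767, 0.2467]
ee_rot: [0.5, -0.5, 0.501, -0.5]
wrist_force: [-0.1, -0.3, -0.4]
grip_width: 0.0339
t 18.32 p [0.6582 0.0767 0.2467] F [-0.1 -0.3 -0.4] w 0.0339
x [-0.    -1.     0.001] y [ 0.001 -0.001 -1.   ] z [ 1.    -0.     0.001] q [ 0.01  0.46  1.62 -0.    1.06  0.01]
held top z 0.0932 n 3309 c [0.6574 0.0767 0.0931] ext [0.0483 0.0355 0.004 ] tcp [0.6582 0.0767 0.2467]
```

```bash
python3 -m handwheel '-0.0005 0.001 0 0 0 0;-0.0005 0.0015 0 0 0 0'; python3 -m handwheel '0 0 0 0 0 0;0 0 0 0 0 0;0 0 0 0 0 0;0 0 0 0 0 0;0 0 0 0 0 0' 0.46
python3 - <<'E'
from h import *
st();c=snap('wrist','w14'); blobs(c,zlo=.03);snap('scene','s14')
a=cv2.imread('pics/s14.png')[170:260,180:300]; cv2.imwrite('pics/s14c.png',cv2.resize(a,None,fx=6,fy=6,interpolation=cv2.INTER_CUBIC))
E
```

```text
t: 18.62
ee_pos: [0.6582, 0.0772, 0.2452]
ee_rot: [0.5, -0.5, 0.501, -0.5]
wrist_force: [0.4, 0.7, -1.4]
grip_width: 0.0344
t: 19.25
ee_pos: [0.6582, 0.0772, 0.2452]
ee_rot: [0.5, -0.5, 0.501, -0.5]
wrist_force: [-1.2, -0.4, 0.3]
grip_width: 0.0393
t 19.25 p [0.6582 0.0772 0.2452] F [-1.2 -0.4  0.3] w 0.0393
x [-0.    -1.     0.001] y [ 0.001 -0.001 -1.   ] z [ 1.    -0.     0.001] q [ 0.01  0.46  1.62 -0.    1.06  0.01]
[254.  34.] 5426 top [0.6577 0.1801] ext [0.039 0.03 ] z 0.0607 [ 95. 181. 113.]
[ 40. 100.] 2154 top [0.5341 0.1522] ext [0.034 0.033] z 0.0344 [190. 189. 182.]
[256. 232.] 4935 top [0.6587 0.0775] ext [0.035 0.036] z 0.0688 [197. 142. 103.]
[256. 333.] 41366 top [0.6589 0.0923] ext [0.115 0.013] z 0.1651 [59. 59. 60.]
```

View pics/s14c.png

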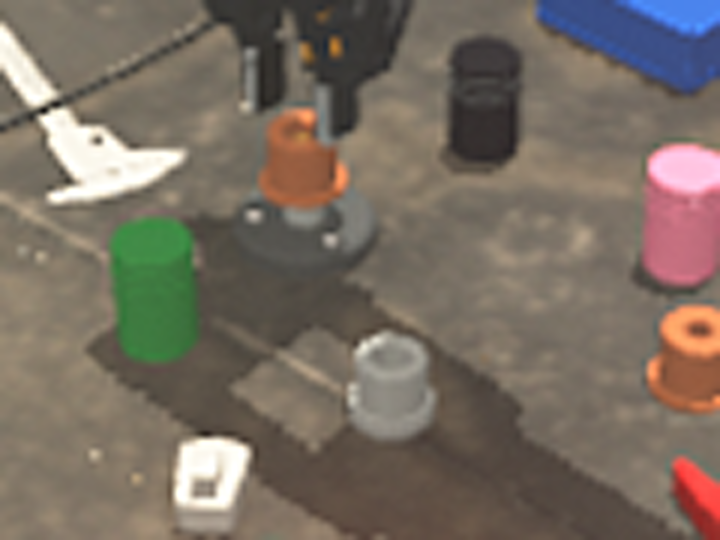

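View pics/w14.png

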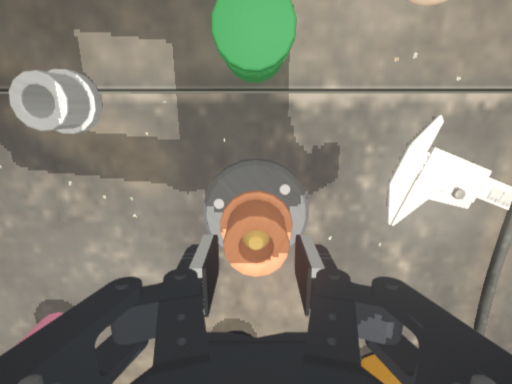

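The bush's top is at z=0.069, so its underside is 20 mm above the seat. It rests on the step: it fits and goes to the basket.

```bash
python3 -m handwheel '0 0.014 0 0 0 0;0 0.024 0 0 0 0;0 0.024 0 0 0 0' 0.52
python3 -m handwheel '0 0 0 0 0 0;0 0 0 0 0 0;0 0 0 0 0 0' 0.3
python3 -m handwheel '0 -0.03 0 0 0 0;0 -0.06 0 0 0 0;0 -0.09 0 0 0 0;0.06 -0.11 -0.04 0 0 0;0.12 -0.12 -0.07 0 0 0;0.482 -0.12 -0.234 0 0 0;0.482 -0.12 -0.234 0 0 0;0.482 -0.12 -0.234 0 0 0;0.482 -0.12 -0.234 0 0 0;0.482 -0.12 -0.234 0 0 0;0.482 -0.12 -0.234 0 0 0;0.482 -0.12 -0.234 0 0 0;0.482 -0.12 -0.234 0 0 0;0.482 -0.12 -0.234 0 0 0;0.482 -0.12 -0.234 0 0 0'
python3 - <<'E'
from h import *
st();c=snap('wrist','w15');held('w15');snap('top','t15')
E
```

```text
t: 19.73
ee_pos: [0.6571, 0.0771, 0.2188]
ee_rot: [0.501, -0.501, 0.5, -0.499]
wrist_force: [0.5, 0.2, -0.2]
grip_width: 0.0447
t: 20.1
ee_pos: [0.6583, 0.0771, 0.2215]
ee_rot: [0.5, -0.499, 0.501, -0.5]
wrist_force: [-0.6, -0.4, -0.4]
grip_width: 0.0342
t: 21.98
ee_pos: [0.4244, -0.4035, 0.3412]
ee_rot: [-0.5, 0.499, -0.5, 0.501]
wrist_force: [-0.6, -0.2, -0.9]
grip_width: 0.0342
t 21.98 p [ 0.4244 -0.4035  0.3412] F [-0.6 -0.2 -0.9] w 0.0342
x [ 0.001 -1.     0.   ] y [ 0.001 -0.    -1.   ] z [1.    0.001 0.001] q [-0.88  0.2   1.76  0.    1.18 -0.88]
held top z 0.1889 n 3395 c [ 0.4238 -0.4031  0.1889] ext [0.0484 0.0356 0.004 ] tcp [ 0.4245 -0.4034  0.3412]
```

View pics/w15.png

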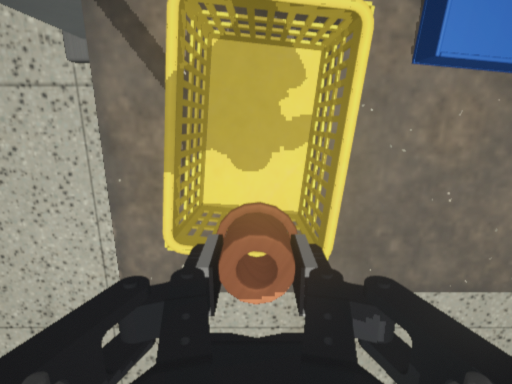

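View pics/t15.png

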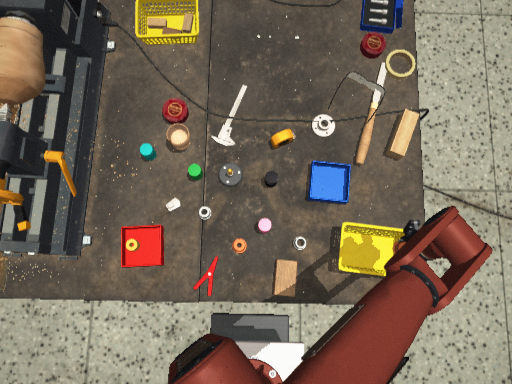

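Run:
```python
from h import *
c=load('w15');P=cloud(c);I=c['pixels'].astype(int)
yel=(I[...,0]>1.5*I[...,2]+20)&(I[...,1]>1.3*I[...,2])&(I[...,0]<I[...,1]*1.25)
print('floor z at (100,260)',P[100,260])
for n,m in (('rim',yel&(P[...,2]>.075)&(P[...,2]<.09)),('floor',yel&(abs(P[...,2])<.008))):
    q=P[m]
    for y0 in (-.28,-.31,-.34,-.37,-.40,-.43):
        k=q[abs(q[:,1]-y0)<.004]
        if len(k): print(n,y0,len(k),np.percentile(k[:,0],[1,99]).round(4))
    print(n,'y',np.percentile(q[:,1],[.2,99.8]),np.median(q[:,2]))
```

```text
floor z at (100,260) [ 0.42875695 -0.32292104  0.00275485]
rim -0.28 317 [0.3622 0.5058]
rim -0.31 274 [0.3598 0.5025]
rim -0.34 246 [0.3568 0.4996]
rim -0.37 230 [0.3533 0.4968]
rim -0.4 206 [0.3501 0.4935]
rim -0.43 178 [0.3477 0.4902]
rim y [-0.45056729 -0.26121637] 0.07906127224223067
floor -0.28 1110 [0.3587 0.4928]
floor -0.31 1054 [0.3622 0.493 ]
floor -0.34 1016 [0.3625 0.4936]
floor -0.37 885 [0.3589 0.492 ]
floor -0.4 851 [0.3444 0.483 ]
floor -0.43 536 [0.3459 0.4979]
floor y [-0.47357499 -0.24173797] 0.0025065329301340866
```

```bash
python3 -m handwheel '0 0.06 -0.002 0 0 0;0 0.11 -0.002 0 0 0;0 0.14 -0.002 0 0 0;0 0.145 -0.002 0 0 0;0 0.145 -0.002 0 0 0'
python3 -m handwheel '0 0 0 0 0 0;0 0 0 0 0 0;0 0 0 0 0 0' 0.53
python3 -m handwheel '0 -0.06 0 0 0 0;0 -0.11 0 0 0 0;0 -0.13 0 0 0 0;-0.26 -0.13 0.024 0 0 0;-0.26 -0.13 0.024 0 0 0;-0.26 -0.13 0.024 0 0 0;-0.26 -0.13 0.024 0 0 0;-0.26 -0.12 0.024 0 0 0;-0.26 -0.07 0.024 0 0 0;-0.26 -0.04 0.024 0 0 0;-0.26 -0.04 0.024 0 0 0;-0.26 -0.04 0.024 0 0 0' 0.57
python3 - <<'E'
from h import *
st(); c=snap('wrist','w16');blobs(c,zlo=0.008,amin=100)
E
```

```text
t: 22.7
ee_pos: [0.4227, -0.4048, 0.1971]
ee_rot: [0.5, -0.499, 0.501, -0.5]
wrist_force: [0.5, -0.1, 0.6]
grip_width: 0.0344
t: 23.08
ee_pos: [0.4224, -0.4052, 0.1975]
ee_rot: [0.5, -0.499, 0.501, -0.5]
wrist_force: [0.3, 0.2, 0.7]
grip_width: 0.0453
t: 24.58
ee_pos: [0.4465, -0.1455, 0.2367]
ee_rot: [0.5, -0.499, 0.501, -0.5]
wrist_force: [-0.2, -0.5, 0.4]
grip_width: 0.0486
t 24.57 p [ 0.4465 -0.1455  0.2367] F [-0.2 -0.5  0.4] w 0.0486
x [-0.001 -1.     0.001] y [ 0.002 -0.001 -1.   ] z [ 1.    -0.001  0.002] q [-0.46  0.11  2.09 -0.    0.94 -0.46]
[353.  30.] 5935 top [ 0.4949 -0.0417] ext [0.04  0.023] z 0.0602 [226. 175. 192.]
[ 86. 149.] 18023 top [ 0.3423 -0.1   ] ext [0.106 0.067] z 0.0289 [204. 178. 146.]
[255. 216.] 2501 top [ 0.4469 -0.1431] ext [0.033 0.034] z 0.0337 [179. 178. 172.]
[271. 329.] 44077 top [ 0.4471 -0.1307] ext [0.117 0.013] z 0.1561 [52. 56. 63.]
```

View pics/w16.png

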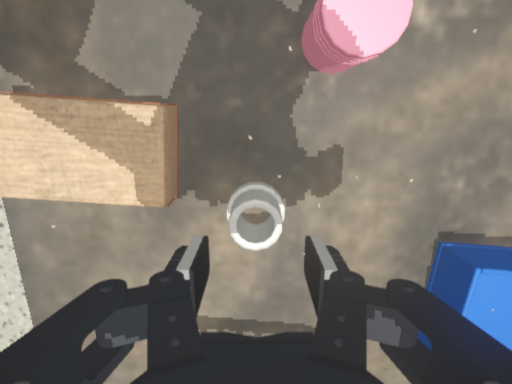

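```bash
python3 -m handwheel '-0.0025 0.035 0 0 0 0;-0.0025 0.049 0 0 0 0;-0.0025 0.051 0 0 0 0;-0.0025 0.051 0 0 0 0'
python3 -m handwheel '0 0 0 0 0 0;0 0 0 0 0 0;0 0 0 0 0 0' 0.3
python3 - <<'E'
from h import *
st();plan([0.6578,0.0785,0.274],0)
E
```

```text
t: 25.12
ee_pos: [0.4467, -0.1427, 0.186]
ee_rot: [0.5, -0.499, 0.501, -0.5]
wrist_force: [0.8, -0.7, -0.3]
grip_width: 0.0484
t: 25.5
ee_pos: [0.4471, -0.1427, 0.1866]
ee_rot: [0.5, -0.499, 0.501, -0.5]
wrist_force: [-0.9, -0.9, 5.6]
grip_width: 0.032
t 25.5 p [ 0.4471 -0.1427  0.1866] F [-0.9 -0.9  5.6] w 0.032
x [-0.    -1.     0.002] y [ 0.004 -0.002 -1.   ] z [ 1.    -0.     0.004] q [-0.46  0.21  2.1  -0.    0.83 -0.46]
shift [-0.2211 -0.0871  0.211 ] dist 0.318 rot [-0.2 -0.   0.1]
```

```bash
python3 -m handwheel '0 -0.045 0 0 0 0;0 -0.09 0 0 0 0;-0.042 -0.09 0.04 0 0 0;-0.084 -0.09 0.08 0 0 0;-0.126 -0.09 0.12 0 0 0;-0.168 -0.09 0.16 0 0 0;-0.21 -0.09 0.2 0 0 0;-0.221 -0.09 0.211 0 0 0;-0.221 -0.09 0.211 0 0 0;-0.221 -0.09 0.211 0 0 0;-0.221 -0.09 0.211 0 0 0'
python3 - <<'E'
from h import *
st();snap('wrist','w17');held('w17')
E
```

```text
t: 26.88
ee_pos: [0.6562, 0.0774, 0.275]
ee_rot: [0.5, -0.5, 0.501, -0.499]
wrist_force: [0.5, 0.4, -0.9]
grip_width: 0.0324
t 26.88 p [0.6562 0.0774 0.275 ] F [ 0.5  0.4 -0.9] w 0.0324
x [-0.002 -1.     0.001] y [ 0.    -0.001 -1.   ] z [ 1.    -0.002  0.   ] q [ 0.01  0.42  1.61 -0.    1.11  0.01]
held top z 0.1214 n 2231 c [0.6566 0.0771 0.1214] ext [0.05   0.0337 0.004 ] tcp [0.6564 0.0775 0.2752]
```

```bash
python3 -m handwheel '0 0.01 0.001 0 0 0;0 0.02 0.001 0 0 0;0 0.022 0.001 0 0 0;0 0.024 0.001 0 0 0;0 0.026 0.001 0 0 0;0 0.028 0.001 0 0 0;0 0.029 0.001 0 0 0;0 0.029 0.001 0 0 0'
python3 - <<'E'
from h import *
st();snap('wrist','w18'); held('w18')
E
```

```text
t: 27.92
ee_pos: [0.6582, 0.0787, 0.2462]
ee_rot: [0.5, -0.5, 0.501, -0.5]
wrist_force: [0.7, -0.0, -1.7]
grip_width: 0.0319
t 27.93 p [0.6582 0.0787 0.2462] F [ 0.7 -0.  -1.7] w 0.0319
x [-0.    -1.     0.001] y [ 0.001 -0.001 -1.   ] z [ 1.    -0.     0.001] q [ 0.01  0.46  1.62 -0.    1.06  0.01]
held top z 0.0926 n 2247 c [0.6583 0.0783 0.0926] ext [0.05   0.0342 0.004 ] tcp [0.6582 0.0787 0.2463]
```

```bash
python3 -m handwheel '0.001 0.0005 0 0 0 0;0.001 0.0005 0 0 0 0'; python3 -m handwheel '0 0 0 0 0 0;0 0 0 0 0 0;0 0 0 0 0 0;0 0 0 0 0 0;0 0 0 0 0 0' 0.45
python3 - <<'E'
from h import *
st();c=snap('wrist','w19'); blobs(c,zlo=.03);snap('scene','s19')
a=cv2.imread('pics/s19.png')[170:260,180:300]; cv2.imwrite('pics/s19c.png',cv2.resize(a,None,fx=6,fy=6,interpolation=cv2.INTER_CUBIC))
E
```

```text
t: 28.22
ee_pos: [0.6582, 0.0776, 0.2457]
ee_rot: [0.5, -0.5, 0.501, -0.5]
wrist_force: [0.4, -0.6, -2.1]
grip_width: 0.0318
t: 28.85
ee_pos: [0.6582, 0.0777, 0.2457]
ee_rot: [0.5, -0.5, 0.501, -0.5]
wrist_force: [-0.9, 0.6, 0.5]
grip_width: 0.0381
t 28.85 p [0.6582 0.0777 0.2457] F [-0.9  0.6  0.5] w 0.0381
x [-0.    -1.     0.001] y [ 0.001 -0.001 -1.   ] z [ 1.    -0.     0.001] q [ 0.01  0.46  1.62 -0.    1.06  0.01]
[254.  34.] 5490 top [0.6578 0.1804] ext [0.039 0.031] z 0.0607 [ 94. 180. 112.]
[ 40. 100.] 2135 top [0.5341 0.1522] ext [0.034 0.033] z 0.0344 [192. 191. 185.]
[256. 228.] 2592 top [0.6585 0.0779] ext [0.014 0.015] z 0.0617 [194. 184. 162.]
[256. 333.] 41376 top [0.6588 0.0928] ext [0.115 0.012] z 0.1656 [58. 58. 59.]
```

View pics/s19c.png

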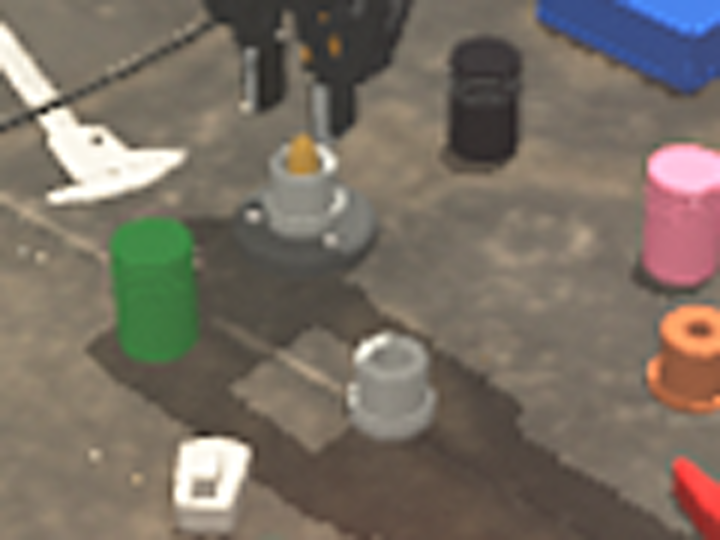

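View pics/w19.png

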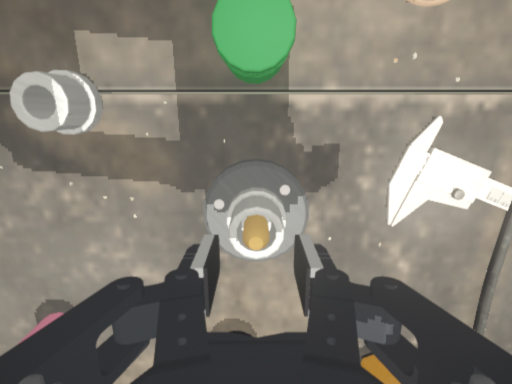

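The spacer went right down to the base: too loose, so it goes in the blue tray.

```bash
python3 -m handwheel '0 0.02 0 0 0 0;0 0.04 0 0 0 0;0 0.0435 0 0 0 0;0 0.0435 0 0 0 0' 0.53
python3 -m handwheel '0 0 0 0 0 0;0 0 0 0 0 0;0 0 0 0 0 0' 0.3
python3 -m handwheel '0 -0.03 0 0 0 0;0 -0.07 0 0 0 0;0 -0.105 0 0 0 0;0.06 -0.11 -0.004 0 0 0;0.12 -0.11 -0.008 0 0 0;0.18 -0.11 -0.012 0 0 0;0.24 -0.11 -0.016 0 0 0;0.30 -0.11 -0.02 0 0 0;0.34 -0.11 -0.022 0 0 0;0.34 -0.11 -0.022 0 0 0;0.34 -0.11 -0.022 0 0 0'
python3 - <<'E'
from h import *
st();c=snap('wrist','w20');held('w20')
P=cloud(c);I=c['pixels'].astype(int);b=(I[...,2]>2*I[...,0])&(I[...,2]>60)
q=P[b&(P[...,2]>.034)&(P[...,2]<.046)]; print(np.percentile(q[:,:2],[1,99],axis=0))
E
```

```text
t: 29.45
ee_pos: [0.6578, 0.0776, 0.2008]
ee_rot: [0.5, -0.5, 0.5, -0.499]
wrist_force: [-0.4, -0.0, -0.3]
grip_width: 0.045
t: 29.82
ee_pos: [0.6585, 0.0776, 0.2027]
ee_rot: [0.5, -0.499, 0.501, -0.5]
wrist_force: [-0.4, 0.1, -0.0]
grip_width: 0.0322
t: 31.2
ee_pos: [0.6358, -0.2619, 0.3122]
ee_rot: [0.5, -0.5, 0.5, -0.5]
wrist_force: [-0.2, -0.4, -1.1]
grip_width: 0.032
t 31.2 p [ 0.6358 -0.2619  0.3122] F [-0.2 -0.4 -1.1] w 0.032
x [-0.001 -1.    -0.   ] y [ 0.001  0.    -1.   ] z [ 1.    -0.001  0.001] q [-0.49  0.43  1.52  0.    1.19 -0.49]
held top z 0.1576 n 2029 c [ 0.6358 -0.262   0.1579] ext [0.0503 0.0338 0.0035] tcp [ 0.6359 -0.2612  0.3121]
[[ 0.57535945 -0.29574741]
 [ 0.70070345 -0.17147595]]
```

View pics/w20.png

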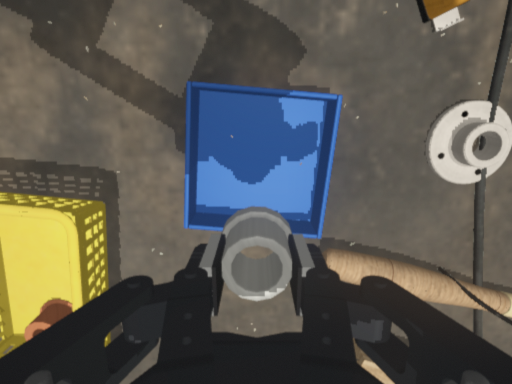

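```bash
python3 -m handwheel '0 0.06 0 0 0 0;0 0.10 0 0 0 0;0 0.114 0 0 0 0;0 0.114 0 0 0 0;0 0.114 0 0 0 0'
python3 -m handwheel '0 0 0 0 0 0;0 0 0 0 0 0;0 0 0 0 0 0' 0.55
python3 -m handwheel '0 -0.06 0 0 0 0;0 -0.10 0 0 0 0;0 -0.115 0 0 0 0;-0.306 -0.115 -0.201 0 0 0;-0.306 -0.115 -0.201 0 0 0;-0.306 -0.115 -0.201 0 0 0;-0.306 -0.115 -0.201 0 0 0;-0.306 -0.115 -0.201 0 0 0;-0.306 -0.115 -0.201 0 0 0;-0.306 -0.06 -0.201 0 0 0;-0.306 -0.04 -0.201 0 0 0;-0.306 -0.04 -0.201 0 0 0' 0.57
python3 - <<'E'
from h import *
st(); c=snap('wrist','w21');blobs(c,zlo=0.008,amin=100);snap('top','t21')
E
```

```text
t: 31.88
ee_pos: [0.6375, -0.2626, 0.2012]
ee_rot: [0.499, -0.498, 0.502, -0.501]
wrist_force: [0.4, -0.4, -1.3]
grip_width: 0.0317
t: 32.25
ee_pos: [0.6364, -0.2626, 0.1995]
ee_rot: [0.5, -0.499, 0.501, -0.5]
wrist_force: [0.2, -0.7, 0.4]
grip_width: 0.0471
t: 33.75
ee_pos: [0.4331, 0.044, 0.2352]
ee_rot: [0.502, -0.501, 0.499, -0.498]
wrist_force: [-0.5, -0.3, -0.2]
grip_width: 0.0483
t 33.75 p [0.4331 0.044  0.2352] F [-0.5 -0.3 -0.2] w 0.0483
x [-0. -1.  0.] y [-0.006 -0.    -1.   ] z [ 1.    -0.    -0.006] q [-0.06  0.04  2.17 -0.    0.94 -0.06]
[94. 73.] 7260 top [0.3417 0.1401] ext [0.118 0.066] z 0.0184 [223.  93.  91.]
[439.  37.] 5498 top [0.533  0.1517] ext [0.034 0.032] z 0.0343 [198. 198. 192.]
[260. 225.] 2826 top [0.4344 0.0426] ext [0.035 0.036] z 0.0339 [212. 156. 117.]
[257. 334.] 42884 top [0.4325 0.0588] ext [0.116 0.013] z 0.1548 [69. 65. 67.]
```

View pics/w21.png

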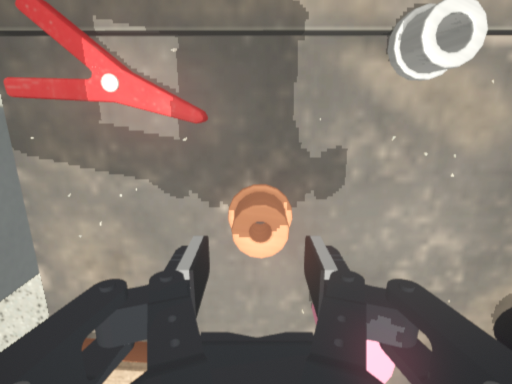

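View pics/t21.png

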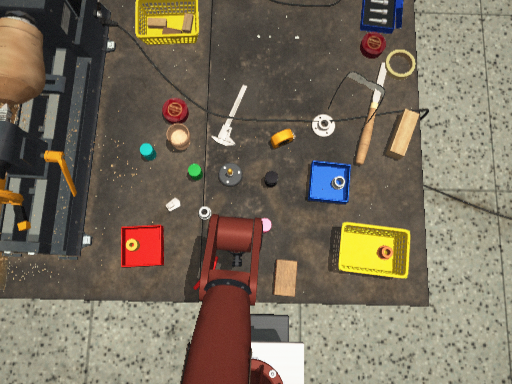

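```bash
python3 -m handwheel '0.001 0.035 0 0 0 0;0.001 0.048 0 0 0 0;0.001 0.050 0 0 0 0;0.001 0.050 0 0 0 0'
python3 -m handwheel '0 0 0 0 0 0;0 0 0 0 0 0;0 0 0 0 0 0' 0.3
python3 - <<'E'
from h import *
st();plan([0.6578,0.0775,0.274],0)
E
```

```text
t: 34.35
ee_pos: [0.4359, 0.0426, 0.1887]
ee_rot: [0.499, -0.499, 0.501, -0.5]
wrist_force: [-0.3, 0.4, 1.4]
grip_width: 0.0486
t: 34.72
ee_pos: [0.4362, 0.0427, 0.1894]
ee_rot: [0.499, -0.499, 0.501, -0.501]
wrist_force: [-0.9, -0.0, 6.2]
grip_width: 0.0337
t 34.73 p [0.4362 0.0427 0.1894] F [-0.9 -0.   6.2] w 0.0337
x [-0.    -1.     0.001] y [ 0.004 -0.001 -1.   ] z [ 1.    -0.     0.004] q [-0.06  0.14  2.17 -0.    0.82 -0.06]
shift [-0.0348 -0.0838  0.2219] dist 0.24 rot [-0.2 -0.   0.1]
```

```bash
python3 -m handwheel '0 -0.045 0 0 0 0;0 -0.088 0 0 0 0;-0.009 -0.088 0.06 0 0 0;-0.018 -0.088 0.12 0 0 0;-0.027 -0.088 0.18 0 0 0;-0.035 -0.088 0.215 0 0 0;-0.035 -0.088 0.223 0 0 0;-0.035 -0.088 0.223 0 0 0;-0.035 -0.088 0.223 0 0 0'
python3 - <<'E'
from h import *
st();snap('wrist','w22');held('w22')
E
```

```text
t: 35.85
ee_pos: [0.6567, 0.0775, 0.2757]
ee_rot: [0.5, -0.5, 0.5, -0.499]
wrist_force: [-0.5, -1.1, -1.3]
grip_width: 0.0336
t 35.85 p [0.6567 0.0775 0.2757] F [-0.5 -1.1 -1.3] w 0.0336
x [-0.001 -1.     0.001] y [-0.001 -0.001 -1.   ] z [ 1.    -0.001 -0.001] q [ 0.01  0.42  1.61 -0.    1.11  0.01]
held top z 0.1219 n 653 c [0.6561 0.0782 0.1219] ext [0.0484 0.0332 0.004 ] tcp [0.6568 0.0775 0.2759]
```

```bash
sed -i 's/zt=e\[2\]-.155+.005/zt=e[2]-.155+.001/; s/<.006)/<.009)/' h.py
python3 - <<'E'
from h import *
held('w22')
E
```

```text
held top z 0.1192 n 3664 c [0.656  0.0777 0.1192] ext [0.0488 0.0355 0.004 ] tcp [0.6568 0.0775 0.2759]
```

View pics/w22.png

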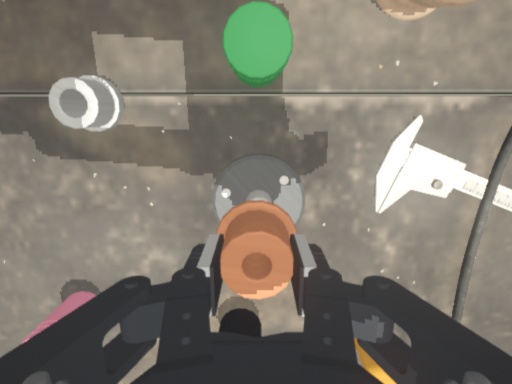

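```bash
python3 -m handwheel '0.0005 0.01 0.0005 0 0 0;0.0005 0.018 0.0005 0 0 0;0.0005 0.020 0.0005 0 0 0;0.0005 0.022 0.0005 0 0 0;0.0005 0.024 0.0005 0 0 0;0.0005 0.025 0.0005 0 0 0;0.0005 0.025 0.0005 0 0 0'
python3 - <<'E'
from h import *
st();snap('wrist','w23'); held('w23')
E
```

```text
t: 36.78
ee_pos: [0.6587, 0.0772, 0.2513]
ee_rot: [0.5, -0.499, 0.501, -0.5]
wrist_force: [0.5, -0.0, -0.8]
grip_width: 0.0338
t 36.77 p [0.6587 0.0772 0.2513] F [ 0.5 -0.  -0.8] w 0.0338
x [-0.    -1.     0.001] y [ 0.001 -0.001 -1.   ] z [ 1.    -0.     0.001] q [ 0.01  0.45  1.62 -0.    1.07  0.01]
held top z 0.0948 n 3652 c [0.6581 0.0775 0.0948] ext [0.0485 0.0357 0.004 ] tcp [0.6587 0.0772 0.2513]
```

```bash
python3 -m handwheel '0 0.001 0 0 0 0;0 0.0025 0 0 0 0;0 0.0025 0 0 0 0'; python3 -m handwheel '0 0 0 0 0 0;0 0 0 0 0 0;0 0 0 0 0 0;0 0 0 0 0 0;0 0 0 0 0 0' 0.46
python3 - <<'E'
from h import *
st();c=snap('wrist','w24'); held('w24'); blobs(c,zlo=.03);snap('scene','s24')
a=cv2.imread('pics/s24.png')[170:260,180:300]; cv2.imwrite('pics/s24c.png',cv2.resize(a,None,fx=6,fy=6,interpolation=cv2.INTER_CUBIC))
E
```

```text
t: 37.2
ee_pos: [0.6586, 0.0771, 0.2485]
ee_rot: [0.5, -0.5, 0.501, -0.5]
wrist_force: [0.7, -0.1, -0.5]
grip_width: 0.0334
t: 37.83
ee_pos: [0.6587, 0.0772, 0.2487]
ee_rot: [0.5, -0.5, 0.501, -0.5]
wrist_force: [-0.1, 0.3, -0.3]
grip_width: 0.0393
t 37.83 p [0.6587 0.0772 0.2487] F [-0.1  0.3 -0.3] w 0.0393
x [-0.    -1.     0.001] y [ 0.001 -0.001 -1.   ] z [ 1.    -0.     0.001] q [ 0.01  0.46  1.62 -0.    1.07  0.01]
held top z 0.0899 n 3571 c [0.6586 0.0773 0.0899] ext [0.0469 0.0356 0.004 ] tcp [0.6587 0.0772 0.2487]
[253.  34.] 5373 top [0.6578 0.1804] ext [0.039 0.031] z 0.0608 [ 96. 181. 113.]
[ 43. 100.] 2078 top [0.5339 0.1521] ext [0.034 0.033] z 0.0344 [194. 193. 186.]
[256. 322.] 47649 top [0.6591 0.0921] ext [0.117 0.012] z 0.1678 [76. 68. 65.]
```

View pics/s24c.png

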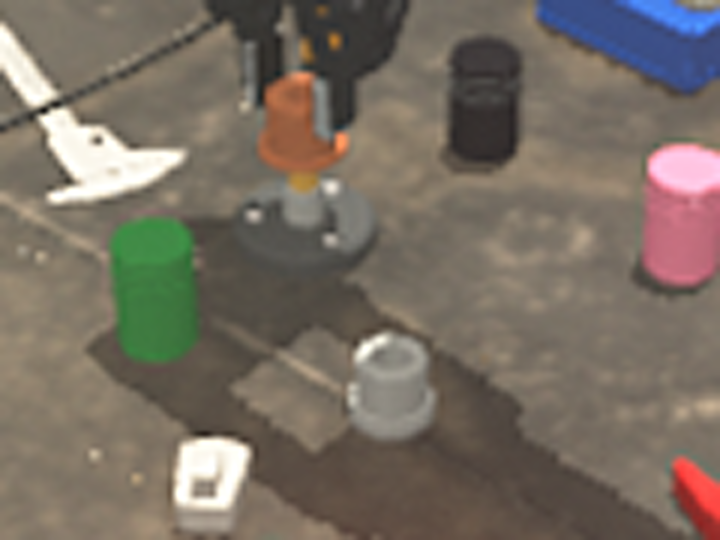

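View pics/w24.png

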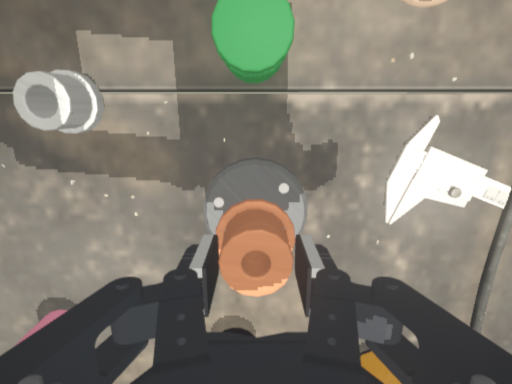

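Top at z=0.090 again, with the underside 41 mm above the seat: too tight, so the red tray (second slot).

```bash
python3 -m handwheel '0 0.003 0 0 0 0;0 0.004 0 0 0 0'
python3 -m handwheel '0 0 0 0 0 0;0 0 0 0 0 0;0 0 0 0 0 0' 0.3
python3 -m handwheel '0 -0.03 0 0 0 0;0 -0.065 0 0 0 0;-0.06 -0.065 -0.05 0 0 0;-0.236 -0.065 -0.232 0 0 0;-0.236 -0.065 -0.232 0 0 0;-0.236 -0.065 -0.232 0 0 0;-0.236 -0.065 -0.232 0 0 0;-0.236 -0.065 -0.232 0 0 0;-0.236 -0.065 -0.232 0 0 0;-0.236 -0.065 -0.232 0 0 0;-0.236 -0.065 -0.232 0 0 0'
python3 - <<'E'
from h import *
st();snap('wrist','w25');held('w25')
E
```

```text
t: 38.17
ee_pos: [0.6585, 0.0772, 0.2443]
ee_rot: [0.5, -0.5, 0.5, -0.5]
wrist_force: [-0.1, 0.8, 0.3]
grip_width: 0.039
t: 38.55
ee_pos: [0.6585, 0.0772, 0.2446]
ee_rot: [0.5, -0.5, 0.5, -0.5]
wrist_force: [-1.7, -0.5, 1.8]
grip_width: 0.0341
t: 39.92
ee_pos: [0.428, 0.3124, 0.3093]
ee_rot: [0.499, -0.5, 0.501, -0.5]
wrist_force: [-0.5, -0.3, -1.2]
grip_width: 0.0336
t 39.92 p [0.428  0.3124 0.3093] F [-0.5 -0.3 -1.2] w 0.0336
x [-0.003 -1.     0.001] y [ 0.002 -0.001 -1.   ] z [ 1.    -0.003  0.002] q [ 0.5   0.12  1.92 -0.    1.1   0.5 ]
held top z 0.1545 n 3754 c [0.4272 0.3125 0.1545] ext [0.0485 0.0353 0.0039] tcp [0.4279 0.3124 0.3092]
```

View pics/w25.png

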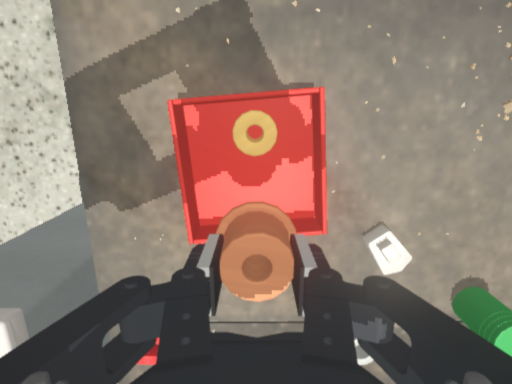

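```bash
python3 -m handwheel '0 0.06 0 0 0 0;0 0.10 0 0 0 0;0 0.111 0 0 0 0;0 0.111 0 0 0 0;0 0.111 0 0 0 0'
python3 -m handwheel '0 0 0 0 0 0;0 0 0 0 0 0;0 0 0 0 0 0' 0.57
python3 -m handwheel '0 -0.06 0 0 0 0;0 -0.08 0 0 0 0;0.05 -0.08 0.035 0 0 0;0.10 -0.08 0.07 0 0 0;0.15 -0.08 0.1 0 0 0;0.161 -0.07 0.107 0 0 0;0.161 -0.04 0.107 0 0 0;0.161 -0.04 0.107 0 0 0;0.161 -0.04 0.107 0 0 0'
python3 - <<'E'
from h import *
st(); c=snap('wrist','w26');blobs(c,zlo=0.008,amin=100)
E
```

```text
t: 40.6
ee_pos: [0.4283, 0.3138, 0.2002]
ee_rot: [-0.498, 0.499, -0.501, 0.501]
wrist_force: [0.3, -0.5, -0.3]
grip_width: 0.0339
t: 40.98
ee_pos: [0.427, 0.3134, 0.1988]
ee_rot: [0.499, -0.499, 0.501, -0.5]
wrist_force: [-0.1, 0.4, 0.8]
grip_width: 0.0487
t: 42.1
ee_pos: [0.5334, 0.1529, 0.2386]
ee_rot: [0.5, -0.499, 0.5, -0.5]
wrist_force: [0.0, -0.0, 0.2]
grip_width: 0.0485
t 42.1 p [0.5334 0.1529 0.2386] F [ 0.  -0.   0.2] w 0.0485
x [ 0.001 -1.     0.001] y [ 0.001 -0.001 -1.   ] z [1.    0.001 0.001] q [ 0.15  0.27  1.89 -0.    0.98  0.15]
[75.  8.] 2892 top [0.4293 0.2756] ext [0.06  0.005] z 0.0348 [140.  39.  37.]
[293.  59.] 3731 top [0.5515 0.2568] ext [0.019 0.02 ] z 0.0299 [234. 231. 225.]
[466. 178.] 6613 top [0.6526 0.1853] ext [0.031 0.039] z 0.0603 [ 88. 177. 105.]
[255. 218.] 2765 top [0.5336 0.1529] ext [0.033 0.034] z 0.0341 [195. 195. 189.]
[ 32. 259.] 1783 top [0.3773 0.1229] ext [0.047 0.031] z 0.0178 [220.  82.  81.]
[265. 330.] 43069 top [0.5337 0.1677] ext [0.116 0.012] z 0.1583 [62. 63. 64.]
```

View pics/w26.png

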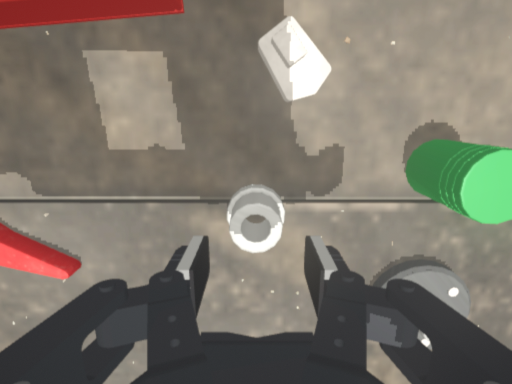

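```bash
python3 -m handwheel '0 0.035 0 0 0 0;0 0.051 0 0 0 0;0 0.053 0 0 0 0;0 0.053 0 0 0 0'
python3 -m handwheel '0 0 0 0 0 0;0 0 0 0 0 0;0 0 0 0 0 0' 0.3
python3 -m handwheel '0 -0.045 0 0 0 0;0 -0.088 0 0 0 0;0.035 -0.088 0.06 0 0 0;0.07 -0.088 0.12 0 0 0;0.075 -0.088 0.125 0 0 0;0.075 -0.088 0.125 0 0 0;0.075 -0.088 0.125 0 0 0;0.075 -0.088 0.125 0 0 0'
python3 - <<'E'
from h import *
st();snap('wrist','w27');held('w27')
E
```

```text
t: 42.65
ee_pos: [0.5342, 0.1524, 0.1862]
ee_rot: [0.5, -0.499, 0.501, -0.5]
wrist_force: [0.3, 0.0, -0.4]
grip_width: 0.0488
t: 43.02
ee_pos: [0.5347, 0.1523, 0.187]
ee_rot: [0.499, -0.499, 0.501, -0.501]
wrist_force: [-0.2, 0.5, 5.9]
grip_width: 0.0325
t: 44.02
ee_pos: [0.6574, 0.0781, 0.2732]
ee_rot: [0.5, -0.5, 0.5, -0.5]
wrist_force: [-1.2, 0.1, -1.3]
grip_width: 0.032
t 44.02 p [0.6574 0.0781 0.2732] F [-1.2  0.1 -1.3] w 0.032
x [ 0.001 -1.     0.001] y [-0.    -0.001 -1.   ] z [ 1.     0.001 -0.   ] q [ 0.01  0.42  1.61 -0.    1.11  0.01]
held top z 0.1192 n 2903 c [0.6576 0.0784 0.1191] ext [0.0497 0.034  0.004 ] tcp [0.6576 0.0781 0.2734]
```

```bash
python3 -m handwheel '0.0007 0.01 0 0 0 0;0.0007 0.018 0 0 0 0;0.0007 0.020 0 0 0 0;0.0007 0.022 0 0 0 0;0.0007 0.024 0 0 0 0;0.0007 0.026 0 0 0 0;0.0007 0.026 0 0 0 0'
python3 - <<'E'
from h import *
st();snap('wrist','w28'); held('w28')
E
```

```text
t: 44.95
ee_pos: [0.6586, 0.0764, 0.2476]
ee_rot: [0.5, -0.5, 0.501, -0.5]
wrist_force: [-0.3, 0.4, -0.9]
grip_width: 0.0321
t 44.95 p [0.6586 0.0764 0.2476] F [-0.3  0.4 -0.9] w 0.0321
x [-0.    -1.     0.001] y [ 0.001 -0.001 -1.   ] z [ 1.    -0.     0.001] q [ 0.01  0.46  1.62 -0.    1.06  0.01]
held top z 0.0935 n 2895 c [0.6587 0.0768 0.0935] ext [0.0499 0.0341 0.004 ] tcp [0.6587 0.0764 0.2477]
```

```bash
python3 -m handwheel '-0.0006 0.001 0 0 0 0;-0.0006 0.0015 0 0 0 0;-0.0006 0.0015 0 0 0 0'; python3 -m handwheel '0 0 0 0 0 0;0 0 0 0 0 0;0 0 0 0 0 0;0 0 0 0 0 0;0 0 0 0 0 0' 0.45
python3 - <<'E'
from h import *
st();c=snap('wrist','w29'); held('w29'); blobs(c,zlo=.03);snap('scene','s29')
a=cv2.imread('pics/s29.png')[170:260,180:300]; cv2.imwrite('pics/s29c.png',cv2.resize(a,None,fx=6,fy=6,interpolation=cv2.INTER_CUBIC))
E
```

```text
t: 45.38
ee_pos: [0.6586, 0.0771, 0.2462]
ee_rot: [0.5, -0.5, 0.501, -0.5]
wrist_force: [0.8, -0.1, -1.0]
grip_width: 0.0321
t: 46.0
ee_pos: [0.6587, 0.0771, 0.2462]
ee_rot: [0.5, -0.5, 0.501, -0.5]
wrist_force: [-0.2, -0.1, 0.3]
grip_width: 0.0383
t 46.0 p [0.6587 0.0771 0.2462] F [-0.2 -0.1  0.3] w 0.0383
x [-0.    -1.     0.001] y [ 0.001 -0.001 -1.   ] z [ 1.    -0.     0.001] q [ 0.01  0.46  1.62 -0.    1.06  0.01]
held top z 0.093 n 191 c [0.6585 0.0777 0.093 ] ext [0.0469 0.0222 0.004 ] tcp [0.6587 0.0771 0.2462]
[253.  34.] 5390 top [0.6577 0.1801] ext [0.039 0.03 ] z 0.0607 [ 94. 180. 112.]
[256. 232.] 4197 top [0.6596 0.0784] ext [0.033 0.033] z 0.0687 [185. 181. 169.]
[256. 333.] 41415 top [0.6592 0.092 ] ext [0.115 0.012] z 0.1661 [58. 58. 60.]
```

View pics/s29c.png

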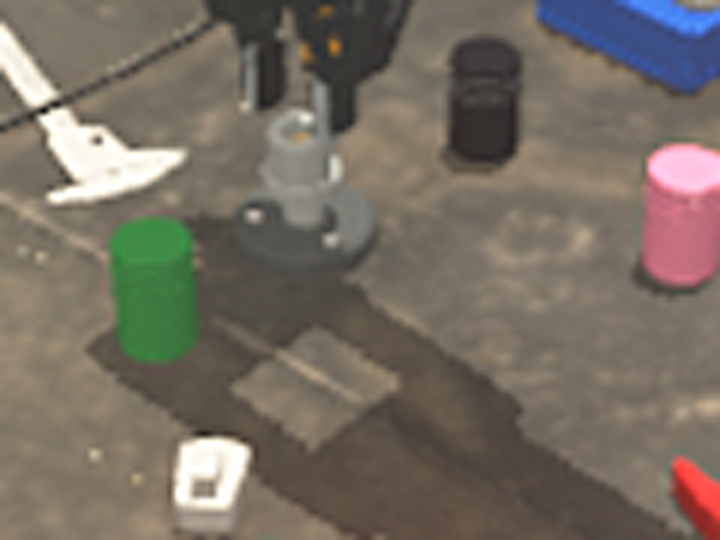

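View pics/w29.png

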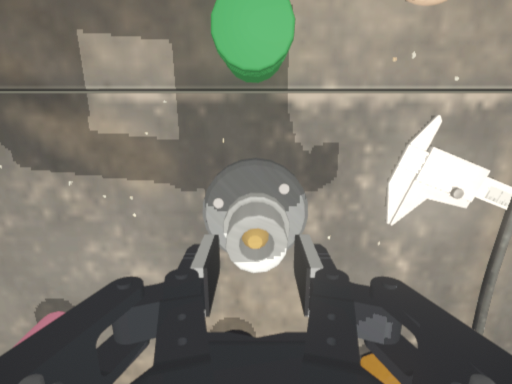

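On the step (top 0.069): it fits, so to the basket, in a slot away from the bush.

```bash
python3 -m handwheel '0 0.014 0 0 0 0;0 0.024 0 0 0 0;0 0.024 0 0 0 0' 0.52
python3 -m handwheel '0 0 0 0 0 0;0 0 0 0 0 0;0 0 0 0 0 0' 0.3
python3 -m handwheel '0 -0.03 0 0 0 0;0 -0.06 0 0 0 0;0 -0.09 0 0 0 0;0.06 -0.11 -0.04 0 0 0;0.12 -0.12 -0.07 0 0 0;0.407 -0.12 -0.23 0 0 0;0.407 -0.12 -0.23 0 0 0;0.407 -0.12 -0.23 0 0 0;0.407 -0.12 -0.23 0 0 0;0.407 -0.12 -0.23 0 0 0;0.407 -0.12 -0.23 0 0 0;0.407 -0.12 -0.23 0 0 0;0.407 -0.12 -0.23 0 0 0;0.407 -0.12 -0.23 0 0 0'
python3 - <<'E'
from h import *
st();c=snap('wrist','w30');held('w30')
E
```

```text
t: 46.48
ee_pos: [0.6576, 0.077, 0.2198]
ee_rot: [0.501, -0.501, 0.5, -0.499]
wrist_force: [0.4, -0.3, 0.8]
grip_width: 0.0442
t: 46.85
ee_pos: [0.6587, 0.0771, 0.2223]
ee_rot: [0.5, -0.499, 0.501, -0.5]
wrist_force: [0.1, 0.1, -0.9]
grip_width: 0.0319
t: 48.6
ee_pos: [0.4289, -0.3287, 0.3422]
ee_rot: [-0.5, 0.499, -0.5, 0.501]
wrist_force: [0.4, 0.4, -1.2]
grip_width: 0.0319
t 48.6 p [ 0.4289 -0.3287  0.3422] F [ 0.4  0.4 -1.2] w 0.0319
x [ 0.001 -1.     0.001] y [ 0.001 -0.001 -1.   ] z [1.    0.001 0.001] q [-0.78  0.1   1.87  0.    1.17 -0.79]
held top z 0.1884 n 2927 c [ 0.4289 -0.3275  0.1884] ext [0.0498 0.0343 0.004 ] tcp [ 0.429  -0.3287  0.3422]
```

View pics/w30.png

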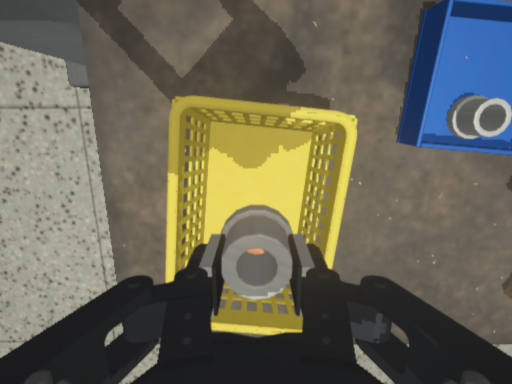

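```bash
python3 -m handwheel '0 0.06 0 0 0 0;0 0.11 0 0 0 0;0 0.14 0 0 0 0;0 0.144 0 0 0 0;0 0.144 0 0 0 0'
python3 -m handwheel '0 0 0 0 0 0;0 0 0 0 0 0;0 0 0 0 0 0' 0.53
python3 -m handwheel '0 -0.06 0 0 0 0;0 -0.11 0 0 0 0;0 -0.13 0 0 0 0;-0.28 -0.13 0.213 0 0 0;-0.28 -0.13 0.213 0 0 0;-0.28 -0.13 0.213 0 0 0;-0.28 -0.13 0.213 0 0 0;-0.28 -0.13 0.213 0 0 0;-0.28 -0.12 0.213 0 0 0;-0.28 -0.10 0.213 0 0 0;-0.28 -0.10 0.213 0 0 0;-0.28 -0.10 0.213 0 0 0' 0.65
python3 - <<'E'
from h import *
st(); c=snap('wrist','w31');blobs(c,zlo=0.008,amin=100);snap('top','t31')
E
```

```text
t: 49.28
ee_pos: [0.4294, -0.3299, 0.1991]
ee_rot: [0.5, -0.499, 0.501, -0.5]
wrist_force: [0.8, -0.1, -0.5]
grip_width: 0.032
t: 49.65
ee_pos: [0.429, -0.3303, 0.1994]
ee_rot: [0.5, -0.499, 0.501, -0.5]
wrist_force: [0.2, -0.5, 0.2]
grip_width: 0.045
t: 51.15
ee_pos: [0.6409, -0.0511, 0.2981]
ee_rot: [0.5, -0.5, 0.501, -0.499]
wrist_force: [0.8, -0.1, -0.2]
grip_width: 0.0555
t 51.15 p [ 0.6409 -0.0511  0.2981] F [ 0.8 -0.1 -0.2] w 0.0555
x [-0.002 -1.     0.001] y [ 0.    -0.001 -1.   ] z [ 1.    -0.002  0.   ] q [-0.19  0.36  1.65 -0.    1.13 -0.19]
[278.  38.] 7007 top [0.6584 0.077 ] ext [0.015 0.016] z 0.0575 [136. 134. 125.]
[498. 118.] 120 top [0.8431 0.0125] ext [0.005 0.034] z 0.0095 [113. 112. 104.]
[ 67. 180.] 4031 top [ 0.4954 -0.0326] ext [0.04 0.04] z 0.06 [223. 168. 186.]
[256. 203.] 2710 top [ 0.6415 -0.0505] ext [0.039 0.039] z 0.0601 [88. 85. 84.]
[272. 323.] 48096 top [ 0.6413 -0.0367] ext [0.117 0.014] z 0.2169 [69. 67. 63.]
```

View pics/w31.png

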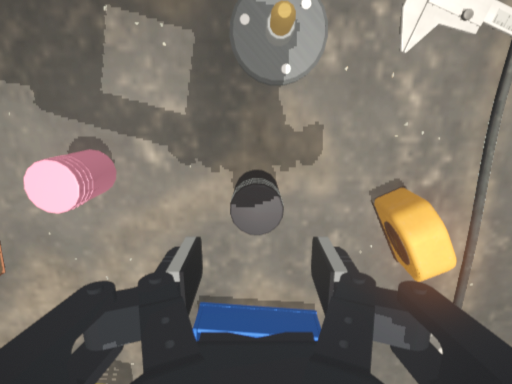

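View pics/t31.png

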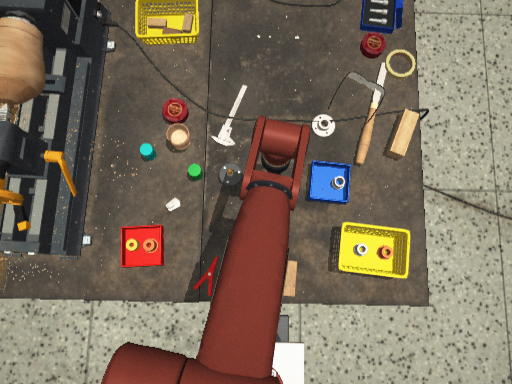

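All five parts are sorted: red holds two, blue one and the basket two. The white flange at (323,125) is too big to be one of the parts. Next, the cap.

```bash
python3 -m handwheel '0 0.05 0 0 0 0;0 0.09 0 0 0 0;0 0.102 0 0 0 0;0 0.102 0 0 0 0'
python3 -m handwheel '0 0 0 0 0 0;0 0 0 0 0 0;0 0 0 0 0 0' 0.3
python3 -m handwheel '0 -0.04 0 0 0 0;0 -0.08 0 0 0 0;0 -0.11 0 0 0 0;-0.06 -0.11 0.01 0 0 0;-0.12 -0.11 0.017 0 0 0;-0.127 -0.11 0.0175 0 0 0;-0.127 -0.11 0.0175 0 0 0;-0.127 -0.11 0.0175 0 0 0;-0.127 -0.11 0.0175 0 0 0'
python3 - <<'E'
from h import *
st();c=snap('wrist','w32')
P=cloud(c); e=manip.state()['ee_pos']; q=P[(np.hypot(P[...,0]-e[0],P[...,1]-e[1])<.03)&(P[...,2]>.14)&(P[...,2]<e[2]-.12)]; h,b=np.histogram(q[:,2],30); z=b[h.argmax()]; k=q[abs(q[:,2]-z)<.004]; print(z,len(k),(k.min(0)+k.max(0))/2,np.ptp(k,axis=0))
E
```

```text
t: 51.75
ee_pos: [0.6416, -0.0505, 0.1964]
ee_rot: [0.5, -0.5, 0.501, -0.5]
wrist_force: [0.0, 0.6, 0.6]
grip_width: 0.0553
t: 52.12
ee_pos: [0.6431, -0.0503, 0.199]
ee_rot: [0.499, -0.498, 0.502, -0.501]
wrist_force: [0.2, -1.2, 6.0]
grip_width: 0.0388
t: 53.25
ee_pos: [0.6591, 0.0756, 0.3061]
ee_rot: [0.499, -0.5, 0.501, -0.499]
wrist_force: [1.1, -0.2, -1.1]
grip_width: 0.0389
t 53.25 p [0.6591 0.0756 0.3061] F [ 1.1 -0.2 -1.1] w 0.0389
x [-0.002 -1.     0.001] y [ 0.001 -0.001 -1.   ] z [ 1.    -0.002  0.001] q [ 0.01  0.39  1.59 -0.    1.16  0.01]
0.16613857520569197 7196 [0.65914826 0.0751713  0.16613739] [0.05831949 0.03985782 0.00798929]
```

View pics/w32.png

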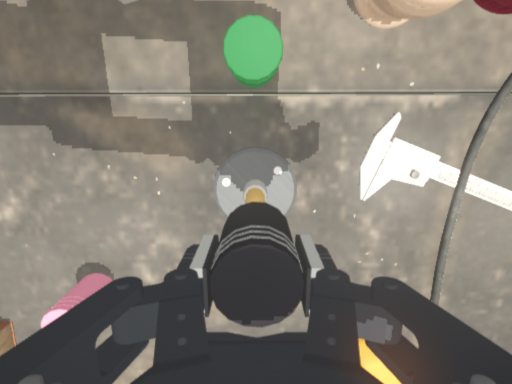

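```bash
python3 -m handwheel '-0.001 0.02 -0.0015 0 0 0;-0.001 0.035 -0.0015 0 0 0;-0.001 0.04 -0.0015 0 0 0;-0.001 0.05 -0.0015 0 0 0;-0.001 0.06 -0.0015 0 0 0'; python3 -m handwheel '0 0.008 0 0 0 0;0 0.016 0 0 0 0;0 0.023 0 0 0 0;0 0.027 0 0 0 0;0 0.0285 0 0 0 0;0 0.0285 0 0 0 0'
python3 - <<'E'
from h import *
st()
E
```

```text
t: 53.92
ee_pos: [0.6579, 0.0781, 0.2458]
ee_rot: [0.5, -0.499, 0.501, -0.5]
wrist_force: [-0.5, 0.3, -0.6]
grip_width: 0.0389
t: 54.68
ee_pos: [0.6578, 0.078, 0.2178]
ee_rot: [0.5, -0.499, 0.501, -0.5]
wrist_force: [0.3, -0.4, -1.8]
grip_width: 0.0391
t 54.67 p [0.6578 0.078  0.2178] F [ 0.3 -0.4 -1.8] w 0.0391
x [-0.    -1.     0.001] y [ 0.002 -0.001 -1.   ] z [ 1.    -0.     0.002] q [ 0.01  0.5   1.63 -0.    1.02  0.01]
```

```bash
python3 -m handwheel '0 0.001 0 0 0 0;0 0.002 0 0 0 0;0 0.002 0 0 0 0'; python3 -m handwheel '0 0 0 0 0 0;0 0 0 0 0 0;0 0 0 0 0 0;0 0 0 0 0 0' 0.65
python3 -m handwheel '0 -0.05 0 0 0 0;0 -0.11 0 0 0 0;0.06 -0.13 0 0 0 0;0.11 -0.14 -0.05 0 0 0;0.17 -0.14 -0.10 0 0 0;0.23 -0.14 -0.10 0 0 0;0.23 -0.14 -0.10 0 0 0;0.23 -0.14 -0.10 0 0 0'
python3 - <<'E'
from h import *
st(); c=snap('top','t33');blobs(c,x=(.3,.9),y=(-.5,.45));snap('scene','s33')
E
```

```text
t: 55.05
ee_pos: [0.6577, 0.078, 0.2157]
ee_rot: [0.5, -0.5, 0.501, -0.5]
wrist_force: [0.3, -0.1, -1.6]
grip_width: 0.0389
t: 55.55
ee_pos: [0.6578, 0.0781, 0.2158]
ee_rot: [0.5, -0.499, 0.501, -0.5]
wrist_force: [1.4, -0.0, -0.2]
grip_width: 0.0557
t: 56.55
ee_pos: [0.5574, -0.1527, 0.356]
ee_rot: [0.499, -0.5, 0.501, -0.5]
wrist_force: [0.5, 0.4, 0.4]
grip_width: 0.0557
t 56.55 p [ 0.5574 -0.1527  0.356 ] F [0.5 0.4 0.4] w 0.0557
x [-0.003 -1.     0.   ] y [ 0.002 -0.    -1.   ] z [ 1.    -0.003  0.002] q [-0.39  0.16  1.77  0.    1.21 -0.39]
[176. 122.] 1000 top [0.7634 0.2394] ext [0.068 0.07 ] z 0.0773 [165. 104.  84.]
[367. 134.] 536 top [ 0.8036 -0.3599] ext [0.192 0.077] z 0.0368 [192. 152. 107.]
[402. 135.] 814 top [ 0.7995 -0.4598] ext [0.153 0.08 ] z 0.0522 [204. 174. 124.]
[323. 124.] 121 top [ 0.829  -0.2189] ext [0.037 0.032] z 0.0303 [199. 192. 182.]
[282. 138.] 286 top [ 0.7754 -0.0804] ext [0.04  0.047] z 0.0645 [192. 145.  40.]
[147. 151.] 193 top [0.7163 0.3359] ext [0.039 0.038] z 0.0637 [ 37. 169. 160.]
[230. 174.] 426 top [0.6559 0.0783] ext [0.038 0.037] z 0.0
[... 206 characters left out ...]
 -0.1511] ext [0.029 0.023] z 0.2952 [52. 47. 48.]
[333. 201.] 35 top [ 0.5776 -0.2441] ext [0.006 0.035] z 0.0403 [ 28.  62. 129.]
[264. 225.] 157 top [ 0.494  -0.0307] ext [0.039 0.036] z 0.0636 [232. 186. 206.]
[382. 250.] 1320 top [ 0.4243 -0.351 ] ext [0.157 0.212] z 0.0828 [198. 181.  42.]
[138. 244.] 548 top [0.4258 0.3366] ext [0.125 0.127] z 0.0422 [180.  69.  40.]
[149. 245.] 142 top [0.4286 0.3141] ext [0.033 0.033] z 0.0408 [213. 124.  73.]
[361. 249.] 118 top [ 0.4298 -0.329 ] ext [0.03  0.032] z 0.0373 [188. 185. 171.]
[386. 252.] 122 top [ 0.4225 -0.4032] ext [0.03  0.034] z 0.0372 [194. 124.  69.]
[208. 276.] 238 top [0.3488 0.143 ] ext [0.096 0.069] z 0.0221 [227.  53.  51.]
```

View pics/t33.png

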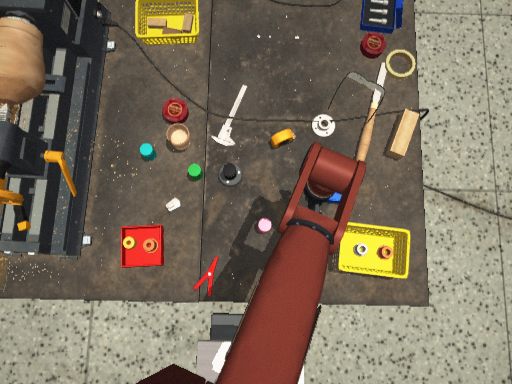

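View pics/s33.png

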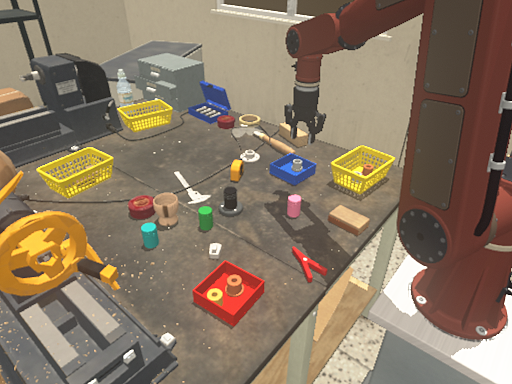

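The cap is home: its top reads 0.0768 now and 0.0776 at the start, on the same camera. All five parts are in their containers and the bystanders haven't moved.

```bash
python3 -m handwheel '0 0 0 0 0 0;0 0 0 0 0 0'
python3 - <<'E'
from h import *
print(manip.job_done())
E
```

```text
t: 56.9
ee_pos: [0.5578, -0.1505, 0.3556]
ee_rot: [-0.5, 0.499, -0.5, 0.501]
wrist_force: [-0.6, 0.6, -0.5]
grip_width: 0.0554
the job is handed in; nothing more can be done
None
```

I finished the job and handed it in at about 57 s of the 210 s allowed. I stood the cap aside, tested five parts on the pin one at a time, and put the cap back.

| Part | Where it came to rest | Placed in |
|---|---|---|
| Brass ferrule | on the nose (underside 41 mm above the seat) | red tray |
| Copper bush, first tested | on the step (20 mm) | yellow basket |
| Steel spacer, first tested | down on the base | blue tray |
| Copper bush, second tested | on the nose (41 mm) | red tray |
| Steel spacer, second tested | on the step (20 mm) | yellow basket |

- **Placing:** the last pictures show the red and basket parts standing in place. In the last top picture the arm hid most of the blue tray, but its spacer shows in the last scene picture.
- **Cap:** its top read 0.0768 m in the top camera, against 0.0776 m at the start. I take that 0.8 mm as camera noise and the cap as fully down. I checked this from the top-camera height and did not press on the cap.
- **Everything else:** the bystanders I measured and the look-alikes were where they started, within camera noise. The chuck jaw was not measured by name. The highest wrist force printed was about 7 N, and no check failed.

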